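Press a re-glued colour booklet in the ratchet clamp

ROBOT

A 6-joint arm with a two-finger parallel gripper is mounted at the origin on the work surface; the furniture and walls round the work are solid. World frame = base frame: x ahead of the robot, y to its left, z up, the work surface at z = 0. Lengths are in mm, angles in degrees, forces in N, time in s.
With the tool pointing down it reaches from about 350 to 850 mm from the base axis. Payload 8.1 kg.
Tool frame: the origin (TCP) lies at the very end of the fingers, on their centre line; the grasp point (between the pads) lies 19 mm behind it; z points along the fingers, y is the direction in which the jaws open and shut (so a half turn about z gives the same grasp; the last joint's range is limited). The gripper opens to 85 mm and grips with 20 to 120 N. Pads are 22 mm wide; open, the fingers measure 114 mm over their backs; the gripper's body (76 mm by 85 mm) begins 54 mm behind the grasp point. The pads swing forward as they close: fully open they stand 13 mm farther back than shut.
Start: joints at [-75.653, 7.471, 85.268, -0, 87.261, -4.893], TCP at [197.735, -566.486, 231.292] pointing down, gripper open.
Joint ranges: [-169.43, 169.43], [-51.17, 129.36], [1.28, 143.12], [-76.62, 256.62], [0, 156.53], [-152.29, 152.29]. Speed limits (degrees/s): [136.94, 136.94, 159.86, 180, 180, 180].

INTERFACE

Orientations are given as [roll, pitch, yaw] about the fixed x, y, z axes, in that order (R = Rz(yaw) Ry(pitch) Rx(roll)).
In Python, from bench import sensors, viewer, job gives the robot as it stands.
- The arm moves only by the shell command python3 -m pendant 'ROWS' [FORCE]. ROWS is JSON, one flat list of numbers, 5 for each row, row after row: the shift along the world's x, y, z in mm, then the turn about the world's z in rad, then the finger opening in mm, from 0 to 85.4. In form: [x, y, z, twist, hand, x, y, z, twist, hand, ...]. A call has 1 to 12 rows; each row shifts and turns the pose as measured when the row begins; what a row does not reach is not made up. A row lasts 1/12 s, in which the tool goes at most 41.7 mm and 7.16 degrees, less where a joint would pass 70% of its speed; a pose out of reach is approached as far as the arm can. A call with a gripper value outside its range is refused whole. The fingers move at their own pace and stop on an object; FORCE is the grip in N (left out, the last holds). Time passes only in rows, so rows that do not move let the fingers close. It gives the time, the measured TCP pose, the force and the opening at its end, in the units of the state.
- sensors.sense(): the state, without advancing time (a new reading comes with each control period).
- viewer.snapshot(name): name is "scene" or "top" or "wrist"; returns a dict with "frame" (420x560x3 uint8, blue, green, red), "z_map" (420x560 float32, mm along the optical axis (not along the pixel's ray), 0 where there is no reading), "fx", "fy", "cx", "cy" (pixels), "view" (4x4, takes a point from world to camera coordinates). Camera axes: x right, y down, z forward; pixel columns grow to the right and rows downward; lengths in mm; the calibration is good to about 2 mm. A picture is of the moment at which its call begins.
- job.hand_in(): hands the job in, once; it reports no verdict.
The state is a dict: "time": time; "joint_pos": joint angles; "qd": joint speeds; "joint_efforts": joint torques, N m; "tool_pos": TCP position; "tcp_rot": TCP orientation; "ft_force": force on the tool from outside, world axes, zero at the start; "wrist_torque": the same for the moment, N m; "finger_gap": finger opening in mm.
Only numpy, scipy, OpenCV 4.12 (cv2) and the standard library are available. Lean on these libraries where they do the work, as an engineer would, in place of code of your own. Each camera call takes 0.05 s, during which the arm holds its last target.

TASK

The short dark booklet with the red band has just been re-glued: take it out of the wooden stand and set it on its long edge in the groove of the booklet press, centred between the jaws, then let go of it. Pump the orange trigger of the clamp with the gripper, without pushing the jaw itself, until the sprung pressure plate bears on the booklet and its springs are pressed in by roughly a third of their travel; past two thirds the booklet is crushed. Finish holding the trigger squeezed in so that the full pressure stays on while the glue grabs, and leave the other booklets and everything else where they are.

Things in the scene. Friction and masses are not known exactly. Their poses are not given: they have to be found in the camera images.
- press: Booklet press, fixed: a grey one-hand bar clamp lying on its side on a beech board 198 x 225 x 15 mm (x -43 to +155 mm, y +-112). Origin on the counter, under the bar; z up, y along the bar from the fixed jaw to the far jaw, x along the jaws, away from the grip. Bar at z = 48, its tail ends at y = -122 to -172. Housing 78 mm high (x -34 to 50, y -104 to -26), jaw tops at z = 65, end block 67.
- press_slot (a point): Centre of the floor of the press's groove, 15 mm above the counter; axes as the press. The groove runs along x, 136 mm long, open at its ends, 16 mm wide between wooden strips 12 mm high; the jaws stand over its middle, and its -y wall is flush with the fixed jaw's cork face. Nothing hangs above the jaws: come from straight above, with the fingers staying above z = 67 mm.
- press_grip (a point): Midway between the outer faces of pistol grip and squeezed-in trigger, 48 mm above the counter. Along the press's y the grip's outer face is 15.5 mm to the -y side, the trigger's outer face 15.5 mm to the +y side when squeezed in, 33 mm when let go. Straddle both from straight above, fingers closing along y. Grip and trigger are 26 to 28 mm high, free down to the counter.
- trigger (a joint): Trigger angle, rad: 0 let go (a 4 to 5 N spring brings it back), 0.16 squeezed in to its stop. A full squeeze pulls the bar about 6 mm, one tooth. Let go, the bar stays (gives back 1 mm after a full squeeze, up to a tooth after a part one). 5 to 8 full squeezes bring the plate to the booklet and about 4 mm into its springs; one full squeeze more presses it over 9.5 mm.
- trigger_pad (a point): Middle of the outer (+y) face of the orange trigger, 48 mm above the counter. The trigger is 10 mm thick, 26 mm high and sticks out beside the pistol grip towards -x.
- jaw: Far jaw of the clamp, 16 mm thick, with bar and sprung plate; origin on the bar's centre line, in the middle of the jaw. It moves towards the press's -y as the trigger is pumped. Not to be pushed by hand.
- plate_face (a point): Middle of the cork face of the sprung pressure plate (96 x 34 mm, on two spring pins of the far jaw), 48 mm above the counter. At the start 35 to 46 mm from the fixed jaw's face, which is 8 mm to the -y side of the groove's middle.
- plate (a joint): How far the plate is pressed back on its springs, m: 0 free, 0.014 solid, 2.5 N per mm. Good pressure: 0.002 to 0.0085, about 0.0043 at the end of the right full squeeze. Over 0.0095 the booklet is crushed.
- booklet_dark_mid (a point): Centre of the dark booklet (black cover, red band along one long edge), 126 x 86 x 12 mm (10 mm between the fingers), 90 g. Own x along its length, y its width, z its thickness. It stands on its long edge in a groove of the stand, along the stand's x, centre 53 mm and upper edge 96 mm above the counter.
- stand: Wooden stand, fixed, 150 x 204 x 27 mm; origin on the counter under its centre, z up. Three grooves along its x, 16 mm wide, floor 10 mm above the counter, at y = -64, 0 and +64 mm; what stands in which groove changes.
- booklet_wood_mid (a point): Centre of the wood-look booklet, 172 x 64 x 13 mm, on edge in the stand. Leave it.
- binder_dark_mid (a point): Centre of the dark grey long binder, 180 x 80 x 11 mm, on edge in the stand. Leave it.
- glue_bottle: White glue bottle with yellow cap, 42 mm wide, 125 mm high, at the back; origin at its foot. Leave it.
- note_block: Yellow note block, 50 x 52 x 18 mm, on the counter; origin at its foot. Leave it.
Things that resemble listed ones, but are neither listed nor needed, are in the scene too. Leave any green or yellow look-alike of the part that bears booklet_dark_mid alone.

How it is judged (in metres and radians):
On the way, in this order (a step that is already met when the one before it is completed fails the run):
1. the dark booklet stands on its long edge in the press's groove, let go, the plate not yet pressed (x of booklet_dark_mid in the frame of press_slot between -0.022 and 0.022 m and y of booklet_dark_mid in the frame of press_slot between -0.007 and 0.007 m and z of booklet_dark_mid in the frame of press_slot between 0.039 and 0.048 m and angle between the z axis of booklet_dark_mid and the y axis of press, either way round below 0.12 rad and angle between the y axis of booklet_dark_mid and the z axis of press, either way round below 0.12 rad and contact force between the fingers and anything else below 0.5 N and value of joint plate below 0.001 m), for 0.2 s.
2. pumped up: the plate bears on the booklet (x of booklet_dark_mid in the frame of press_slot between -0.022 and 0.022 m and y of booklet_dark_mid in the frame of press_slot between -0.007 and 0.007 m and z of booklet_dark_mid in the frame of press_slot between 0.039 and 0.048 m and angle between the z axis of booklet_dark_mid and the y axis of press, either way round below 0.12 rad and angle between the y axis of booklet_dark_mid and the z axis of press, either way round below 0.12 rad and value of joint plate above 0.0015 m).
At the end, for the whole second after the job is handed in: The dark booklet stands on its long edge in the press's groove (within 22 mm of the middle along it, 7 mm across, square within 0.12 rad), the sprung plate presses it with its springs 2 to 8.5 mm in, and the fingers still hold the trigger squeezed (more than 0.05 rad, more than 3 N) (x of booklet_dark_mid in the frame of press_slot between -0.022 and 0.022 m and y of booklet_dark_mid in the frame of press_slot between -0.007 and 0.007 m and z of booklet_dark_mid in the frame of press_slot between 0.039 and 0.048 m and angle between the z axis of booklet_dark_mid and the y axis of press, either way round below 0.12 rad and angle between the y axis of booklet_dark_mid and the z axis of press, either way round below 0.12 rad and value of joint plate between 0.002 and 0.0085 m and value of joint trigger above 0.05 rad and contact force between the fingers and press above 3 N); the arm keeps its last pose, push and grip.
It fails at once if the booklet is crushed: the plate's springs pressed in by more than 9.5 mm (value of joint plate above 0.0095 m).
It fails at once if the jaw is pushed by hand instead of pumped (more than 6 N) (contact force between any of the fingers, the arm and jaw above 6 N).
It fails at once if something else is disturbed (moved by more than 2 cm) (distance of any of booklet_wood_mid, binder_dark_mid, glue_bottle, note_block from where it was at the start of the episode above 0.02 m).
It also fails if it takes over 61 s, if anything falls off the work surface, if the arm or the gripper's body presses on something with over 40 N, if the wrist force passes 120 N, or if a joint passes its speed limit or range.

## Working session

There is one attempt and no reset: what is moved stays moved. The work goes in short steps, Python scripts to look and compute and a shell command to move; the robot and the scene stay as the last step left them, time stands still between calls to the robot, and variables do not carry over. Pictures are saved under pics/ and viewed, and the job is handed in when it is done.

```bash
ls; mkdir -p pics; cat > h.py <<'E'
import numpy as np, cv2
from bench import sensors, viewer, job
def snap(n,fn):
    s=viewer.snapshot(n); np.savez('last_'+n+'.npz',**{k:np.array(v) for k,v in s.items()}); cv2.imwrite('pics/'+fn,s['frame']); return s
def load(n): return dict(np.load('last_'+n+'.npz'))
def pts(s):
    z=s['z_map'];v,u=np.mgrid[:z.shape[0],:z.shape[1]]
    P=np.stack([(u-s['cx'])/s['fx']*z,(v-s['cy'])/s['fy']*z,z,np.ones_like(z)],-1)
    return (P@np.linalg.inv(s['view']).T)[...,:3]
def ray(s,u,v,h):
    M=np.linalg.inv(s['view']);d=M[:3,:3]@np.array([(u-s['cx'])/s['fx'],(v-s['cy'])/s['fy'],1]);o=M[:3,3]
    return o+d*(h-o[2])/d[2]
E
python3 - <<'E'
from h import *
for n in ['scene','top','wrist']:
    s=snap(n,n+'0.png'); print(n,np.linalg.inv(s['view']).round(2).tolist(),s['fx'],s['cx'],s['cy'])
print(sensors.sense())
E
```

```text
pics
scene [[-0.56, -0.46, 0.69, -549.39], [-0.83, 0.32, -0.46, 695.09], [-0.01, -0.83, -0.56, 891.8], [0.0, 0.0, 0.0, 1.0]] 484.73713874691776 279.95863826693306 208.2481596051092
top [[0.01, -0.99, 0.17, 160.03], [-1.0, -0.01, -0.01, 38.66], [0.01, -0.17, -0.99, 1643.27], [0.0, 0.0, 0.0, 1.0]] 521.4461615673033 276.34047236032006 214.27704746319355
wrist [[0.33, -0.91, -0.26, 262.05], [-0.94, -0.32, -0.09, -543.19], [0.0, 0.27, -0.96, 373.01], [0.0, 0.0, 0.0, 1.0]] 298.7377247876911 281.1088242130683 214.26793349848788
{'time': 0.15, 'joint_pos': array([-7.56515527e+01,  7.50758923e+00,  8.53136460e+01,  1.18059152e-03,
        8.72618856e+01, -4.89214489e+00]), 'qd': array([-0.02079539, -0.00281458, -0.11364926,  0.05820449, -0.04150423,
       -0.0467332 ]), 'joint_efforts': array([-4.27841287e-04, -5.70062435e+01, -5.01160061e+01, -3.39893575e-05,
        9.59208061e-03,  3.52714312e-05]), 'tool_pos': array([ 197.65527169, -566.06883093,  230.47263948]), 'tcp_rot': array([-1.79917283e+02, -8.26343605e-03,  1.92405290e+01]), 'ft_force': array([-0.32324564,  0.38721263,  0.3469908 ]), 'wrist_torque': array([ 0.03974219, -0.03843801,  0.01250464]), 'finger_gap': 85.47010222813734}
```

View pics/scene0.png

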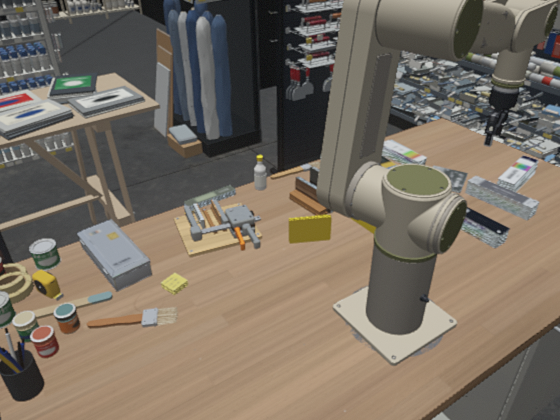

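View pics/top0.png

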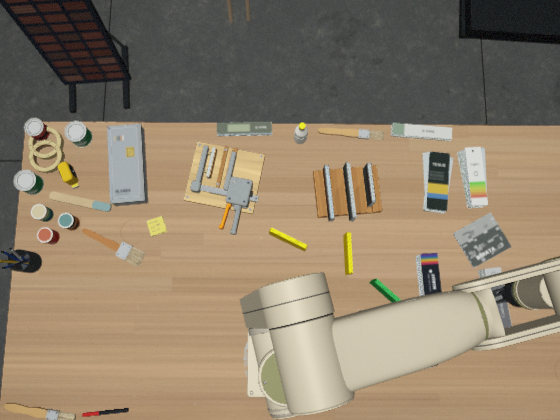

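View pics/wrist0.png

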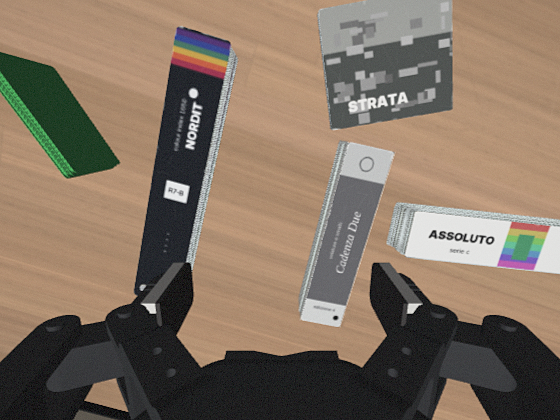

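```bash
python3 - <<'E'
from h import *
s=load('top');f=s['frame']
cv2.imwrite('pics/c1.png',cv2.resize(f[130:250,170:290],None,fx=5,fy=5,interpolation=cv2.INTER_CUBIC))
cv2.imwrite('pics/c2.png',cv2.resize(f[150:230,305:395],None,fx=7,fy=7,interpolation=cv2.INTER_CUBIC))
P=pts(s)
for v in (170,180,190,200):
    print(v,[tuple(P[v,u].round().astype(int)) for u in range(312,384,3)])
E
```

```text
170 [(np.int64(595), np.int64(-93), np.int64(-3)), (np.int64(595), np.int64(-103), np.int64(-4)), (np.int64(593), np.int64(-112), np.int64(4)), (np.int64(589), np.int64(-120), np.int64(20)), (np.int64(581), np.int64(-127), np.int64(51)), (np.int64(575), np.int64(-134), np.int64(73)), (np.int64(587), np.int64(-148), np.int64(29)), (np.int64(587), np.int64(-158), np.int64(29)), (np.int64(588), np.int64(-168), np.int64(26)), (np.int64(588), np.int64(-177), np.int64(24)), (np.int64(588), np.int64(-187), np.int64(24)), (np.int64(580), np.int64(-192), np.int64(55)), (np.int64(571), np.int64(-196), np.int64(91)), (np.int64(589), np.int64(-216), np.int64(24)), (np.int64(587), np.int64(-225), np.int64(29)), (np.int64(588), np.int64(-235), np.int64(27)), (np.int64(589), np.int64(-245), np.int64(22)), (np.int64(590), np.int64(-255), np.int64(20)), (np.int64(577), np.int64(-256), np.int64(70)), (np.int64(570), np.int64(-260), np.int64(95)), (np.int64(588), np.int64(-282), np.int64(30)), (np.int64(589), np.int64(-293), np.int64(24)), (np.int64(593), np.int64(-306), np.int64(11)), (np.int64(596), 
[... 2722 characters left out ...]
.int64(491), np.int64(-177), np.int64(20)), (np.int64(490), np.int64(-186), np.int64(24)), (np.int64(490), np.int64(-195), np.int64(25)), (np.int64(488), np.int64(-203), np.int64(37)), (np.int64(476), np.int64(-203), np.int64(95)), (np.int64(478), np.int64(-214), np.int64(84)), (np.int64(489), np.int64(-232), np.int64(30)), (np.int64(490), np.int64(-242), np.int64(27)), (np.int64(489), np.int64(-251), np.int64(31)), (np.int64(491), np.int64(-262), np.int64(24)), (np.int64(484), np.int64(-265), np.int64(57)), (np.int64(477), np.int64(-267), np.int64(94)), (np.int64(478), np.int64(-277), np.int64(89)), (np.int64(490), np.int64(-299), np.int64(29)), (np.int64(496), np.int64(-315), np.int64(0))]
```

View pics/c1.png

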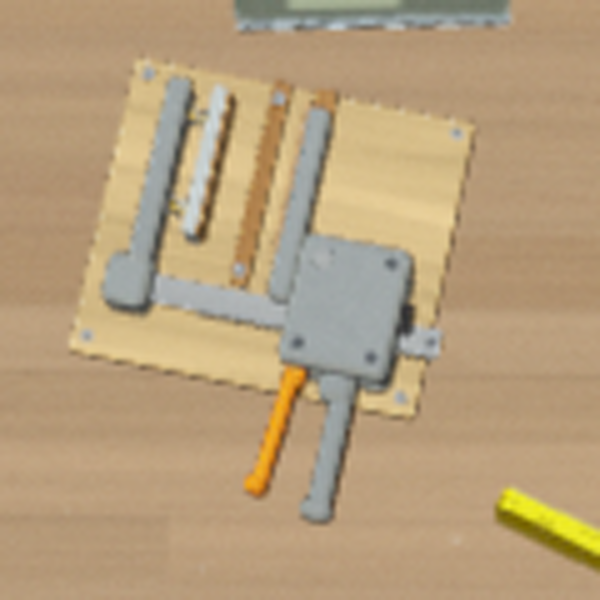

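View pics/c2.png

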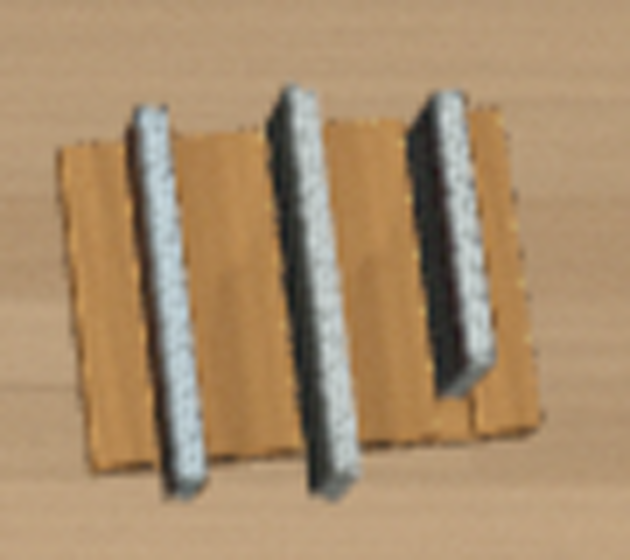

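```bash
python3 - <<'E'
from h import *
s=load('top');P=pts(s)
for (u,v) in [(367.1,163.1),(371,163.1),(375.4,200),(371.9,202.6)]: print('bk',ray(s,u,v,96).round(1))
c=lambda x,y:(170+x/5-.4,130+y/5-.4)
for n,x,y,z in [('board tl',137,60,15),('tr',474,122,15),('bl',70,348,15),('br',415,415,15),('fixjaw top',315,108,65),('fixjaw bot',278,295,65),('fj right',332,108,65),('plate top',228,90,65),('plate bot',200,238,65),('jaw t',180,80,65),('jaw b',143,255,65),('strip t',288,85,27),('strip b',247,282,27),('trig tip',258,482,60),('trig base',300,375,60),('grip tip',318,510,61),('grip base',345,385,61),('tail',432,342,48)]:
    print(n,ray(s,*c(x,y),z).round(1))
hsv=cv2.cvtColor(s['frame'],cv2.COLOR_BGR2HSV)
for lo,hi,n in [((22,150,120),(35,255,255),'yel'),((45,120,60),(80,255,255),'grn')]:
    m=cv2.inRange(hsv,lo,hi);k,L,st,ce=cv2.connectedComponentsWithStats(m)
    for i in range(1,k):
        if st[i,4]>40:
            q=P[L==i];print(n,st[i],q.mean(0).round(),q.min(0).round(),q.max(0).round())
E
```

```text
bk [ 591.8 -254.7   96. ]
bk [ 591.9 -266.7   96. ]
bk [ 476.4 -277.    96. ]
bk [ 468.3 -266.2   96. ]
board tl [681.9 281.   15. ]
tr [642.   62.1  15. ]
bl [491.  317.6  15. ]
br [449.3  97.7  15. ]
fixjaw top [635.5 161.1  65. ]
fixjaw bot [515.2 181.7  65. ]
fj right [635.6 150.5  65. ]
plate top [646.7 215.9  65. ]
plate bot [551.1 230.9  65. ]
jaw t [653.  246.2  65. ]
jaw b [540.  265.9  65. ]
strip t [662.1 181.7  27. ]
strip b [532.1 205.   27. ]
trig tip [398.8 191.8  60. ]
trig base [465.9 167.4  60. ]
grip tip [381.6 154.6  61. ]
grip base [459.6 139.5  61. ]
tail [489.8  86.5  48. ]
yel [ 57 161  16  22 209] [568. 683.  59.] [535. 659.   5.] [616. 728.  70.]
yel [428 183  19  10 160] [ 530. -487.   33.] [ 515. -517.   23.] [ 548. -458.   44.]
yel [269 228  39  23 281] [358. -10.  81.] [160. -70.   1.] [ 396.   45. 1643.]
yel [343 232  10  43 321] [ 315. -192.   84.] [ 160. -205.   -4.] [ 392.   39. 1643.]
grn [370 279  30  23 232] [ 206. -302.   67.] [ 175. -341.   11.] [ 241. -268.   94.]
```

```bash
python3 -m pendant '[30,27,5,-0.03,85, 31,28,5,-0.04,85, 31,28,5,-0.04,85, 31,28,0,-0.04,85, 31,28,0,-0.04,85, 31,28,0,-0.04,85, 31,28,0,-0.02,85, 31,28,0,0,85, 31,28,0,0,85, 31,28,0,0,85, 28,26,0,0,85, 0,0,0,0,85]'; python3 - <<'E'
from h import *
s=snap('wrist','w1.png');t=sensors.sense();print(t['tool_pos'],t['tcp_rot'],t['time'],t['ft_force'])
E
```

```text
time: 1.15
tool_pos: [533.1, -251.8, 241.5]
tcp_rot: [-179.5, 0.1, 3.6]
ft_force: [0.7, -1.3, 0.5]
finger_gap: 85.2
[ 531.36634234 -253.70729877  241.2679374 ] [-179.60533715    0.21605497    3.62064756] 1.2 [-0.68411645  0.17992607  0.08669516]
```

View pics/w1.png

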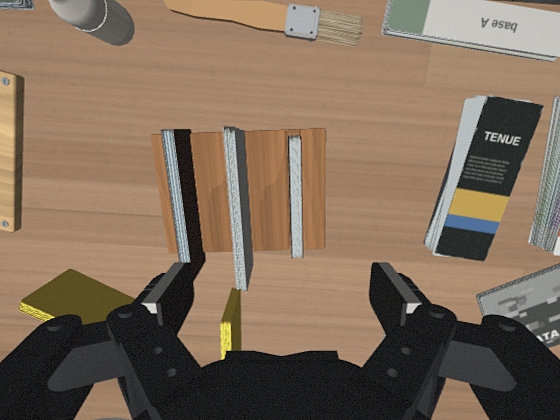

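```bash
python3 - <<'E'
from h import *
s=load('wrist');f=s['frame']
cv2.imwrite('pics/c3.png',cv2.resize(f[115:275,250:350],None,fx=5,fy=5,interpolation=cv2.INTER_CUBIC)[:, :])
P=pts(s)
m=(P[...,2]>84)&(P[...,2]<112);m[:, :270]=0;m[:,340:]=0;m[275:]=0
v,u=np.nonzero(m);print(len(u),u.min(),u.max(),v.min(),v.max())
q=np.array([ray(s,a,b,96)[:2] for a,b in zip(u,v)])
r=cv2.minAreaRect(q.astype(np.float32));print(r,np.median(P[m][:,2]), np.median(P[m],axis=0))
E
```

```text
1475 289 303 136 258
((534.447998046875, -265.5646667480469), (123.72462463378906, 12.1157865524292), 5.621743679046631) 94.89428375893857 [ 539.6488449  -265.25411539   94.89428376]
```

View pics/c3.png

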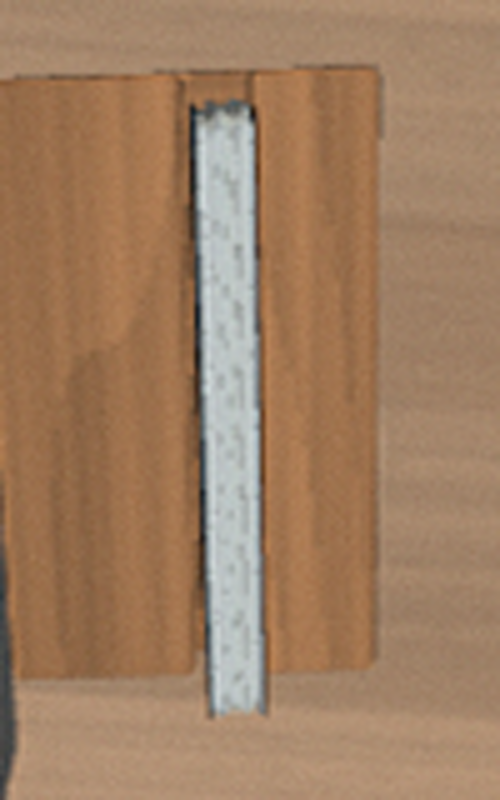

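```bash
python3 -m pendant '[2,-6,-20,0.035,40, 2,-6,-30,0,40, 0,0,-30,0,40, 0,0,-20,0,40, 0,0,0,0,40, 0,0,0,0,40]' 30
```

```text
time: 1.7
tool_pos: [533.9, -267.9, 138.9]
tcp_rot: [-179.8, 0.2, 5.8]
ft_force: [0.6, 0.0, -0.1]
finger_gap: 40.2
```

```bash
python3 -m pendant '[1,2,-15,0,40, 0,0,-20,0,40, 0,0,-18,0,40, 0,0,-8,0,40, 0,0,0,0,40]'; python3 - <<'E'
from h import *
s=snap('wrist','w2.png')
E
```

```text
time: 2.12
tool_pos: [536.7, -270.8, 84.7]
tcp_rot: [179.9, -0.2, 5.6]
ft_force: [-1.3, -0.1, -0.1]
finger_gap: 40.2
```

View pics/w2.png

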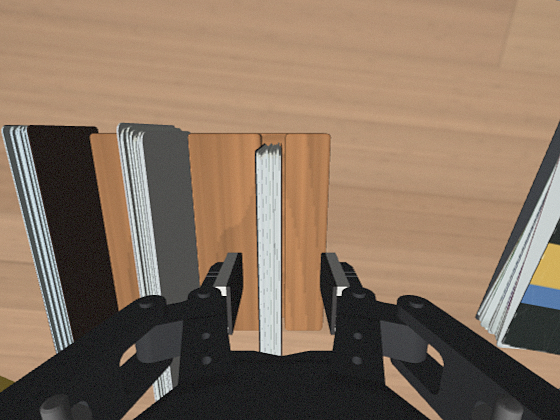

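```bash
python3 -m pendant '[-1,5,-6,0,40, 0,0,-6,0,40, 0,0,0,0,40, 0,0,0,0,40]'; python3 - <<'E'
from h import *
t=sensors.sense();print(t['tool_pos'],t['ft_force'])
E
```

```text
time: 2.5
tool_pos: [538.5, -267.4, 78.3]
tcp_rot: [179.6, -0.6, 5.6]
ft_force: [-0.4, 0.9, 0.8]
finger_gap: 40.2
[ 538.54200026 -267.44104452   78.25158659] [-0.4052822   0.87614675  0.81579184]
```

```bash
python3 -m pendant '[-3,2,-8,0,40, 0,0,0,0,40, 0,0,0,0,40]'; python3 - <<'E'
from h import *
for i in range(3):
  s=snap('wrist','w3.png')
  t=sensors.sense();print(t['tool_pos'],t['ft_force'])
E
```

```text
time: 2.75
tool_pos: [536.2, -265.6, 70.9]
tcp_rot: [179.5, -0.7, 5.6]
ft_force: [0.1, -0.2, 0.0]
finger_gap: 39.8
[ 535.80504837 -265.40745863   70.54587989] [-0.57938066 -0.51241996 -0.75569753]
[ 535.83223543 -265.43288518   70.58687762] [ 0.44076504 -0.55247132  0.24321872]
[ 535.9679598  -265.53234612   70.73814972] [ 0.06939685 -0.10792328  0.13829326]
```

View pics/w3.png

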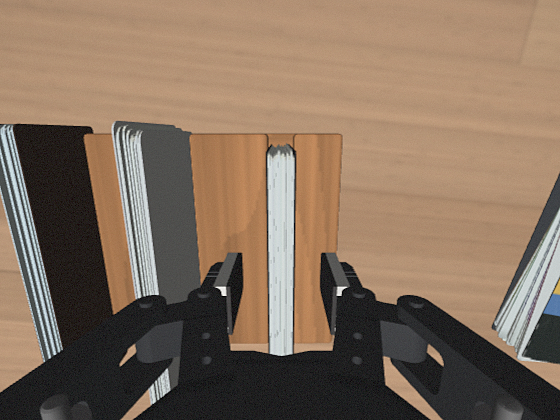

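```bash
python3 -m pendant '[0,0,0,0,5, 0,0,0,0,5, 0,0,0,0,5, 0,0,0,0,5, 0,0,0,0,5, 0,0,0,0,5]' 40
```

```text
time: 3.4
tool_pos: [536.2, -265.8, 71.1]
tcp_rot: [179.5, -0.7, 5.6]
ft_force: [-0.5, 0.4, 0.1]
finger_gap: 9.9
```

```bash
python3 -m pendant '[0,0,8,0,5, 0,0,20,0,5, 0,0,35,0,5, 0,0,40,0,5, 0,0,40,0,5, 0,0,40,0,5, 0,0,20,0,5, 0,0,0,0,5]'; python3 -m pendant '[0,20,0,-0.03,5, 0,40,0,-0.03,5, 0,41,0,-0.03,5, 0,41,0,-0.03,5, 0,41,0,-0.03,5, 0,41,0,-0.03,5, 0,41,0,-0.03,5, 0,41,0,-0.03,5, 0,41,0,-0.03,5, 0,41,0,-0.02,5, 0,35,0,0,5, 0,15,0,0,5]';  python3 -m pendant '[0,0,0,0,5, 0,0,0,0,5, 0,0,0,0,5]';  python3 - <<'E'
from h import *
s=snap('wrist','w4.png');snap('top','t4.png')
E
```

```text
time: 4.07
tool_pos: [529.8, -261.9, 282.0]
tcp_rot: [179.8, -0.2, 5.6]
ft_force: [0.3, -0.1, -0.4]
finger_gap: 9.9
time: 5.07
tool_pos: [521.8, 183.4, 277.5]
tcp_rot: [179.5, -0.0, -12.5]
ft_force: [-0.6, -0.1, -0.3]
finger_gap: 10.0
time: 5.32
tool_pos: [519.6, 187.4, 274.6]
tcp_rot: [179.4, 0.2, -12.1]
ft_force: [-1.0, 0.4, -0.5]
finger_gap: 9.8
```

View pics/w4.png

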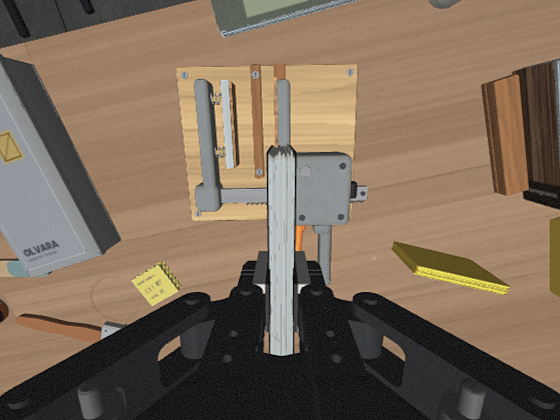

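```bash
python3 - <<'E'
from h import *
s=load('wrist');f=s['frame']
g=cv2.resize(f[55:235,170:370],None,fx=4,fy=4,interpolation=cv2.INTER_CUBIC)
for k in range(0,200,20): cv2.putText(g,str(170+k),(k*4,10),0,.35,(0,0,255),1); cv2.line(g,(k*4,12),(k*4,18),(0,0,255),1)
for k in range(0,180,20): cv2.putText(g,str(55+k),(0,k*4+4),0,.35,(0,0,255),1)
cv2.imwrite('pics/c4.png',g[:600]);cv2.imwrite('pics/c4b.png',g[240:])
E
```

```text
(no output)
```

View pics/c4.png

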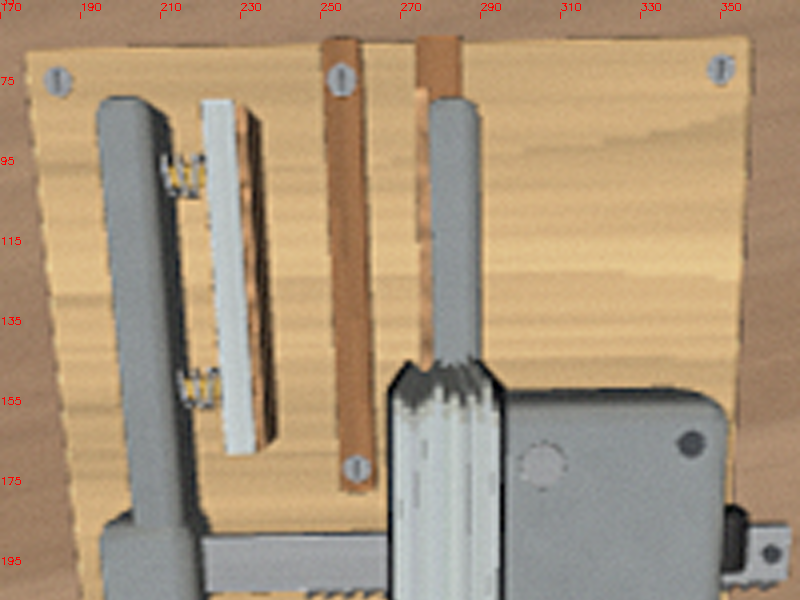

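View pics/c4b.png

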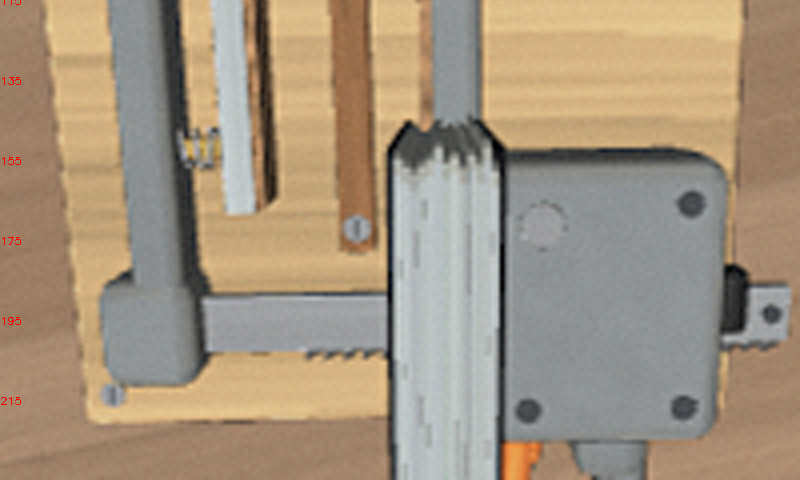

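```bash
python3 - <<'E'
from h import *
s=load('wrist');P=pts(s)
A=lambda n,x,y,z: (n,170+x/4-.4,55+y/4-.4,z)
B=lambda n,x,y,z: (n,170+x/4-.4,115+y/4-.4,z)
R={}
for n,u,v,z in [A('tl',27,52,15),A('tr',748,40,15),B('bl',90,422,15),
 A('strip in top',364,40,27),A('strip in bot',374,490,27),A('strip out top',322,40,27),A('strip out bot',341,490,27),
 A('floor r strip top edge right',462,38,27),A('rstrip left top',416,38,27),
 A('fj left top',430,98,65),A('fj right top',479,98,65),A('fj left bot',434,360,65),
 A('cork left top',416,98,64),A('cork left bot',424,360,64),
 A('plate white rt',234,100,65),A('plate white rb',256,453,65),A('cork face t',260,120,64),A('cork face b',274,440,64),
 A('jaw rt',150,100,65),A('jaw rb',185,510,65),A('plate wl t',202,100,65),A('plate wl b',228,453,65),B('block bl',105,375,67),B('tail end',790,315,48),A('housing tr',722,395,78),B('hs br',716,440,78)]:
    R[n]=ray(s,u,v,z); print(n,(round(u,1),round(v,1)),R[n].round(1))
d=R['tl']-R['bl'];print('yaw bl-tl',np.degrees(np.arctan2(d[1],d[0])),np.linalg.norm(d))
d=R['tl']-R['tr'];print('yaw tr-tl',np.degrees(np.arctan2(-d[0],d[1])),np.linalg.norm(d))
d=R['strip in top']-R['strip in bot'];print('yaw strip',np.degrees(np.arctan2(d[1],d[0])),np.linalg.norm(d))
yaw=np.radians(-11);ex=np.array([np.cos(yaw),np.sin(yaw)]);ey=np.array([-ex[1],ex[0]])
o=R['tl'][:2]-155*ex-112.5*ey; print('origin from tl',o)
print('from tr',R['tr'][:2]-155*ex+112.5*ey,'bl',R['bl'][:2]+43*ex-112.5*ey)
for n,p in R.items(): q=p[:2]-o; print(n,(q@ex).round(1),(q@ey).round(1))
# depth check
for u,v in [(285,110),(205,110),(230,115),(258,110),(320,200)]: print(u,v,P[v,u].round(1))
E
```

```text
tl (176.3, 67.6) [683.2 280.2  15. ]
tr (356.6, 64.6) [640.6  63.6  15. ]
bl (192.1, 220.1) [491.7 318.   15. ]
strip in top (260.6, 64.6) [662.7 178.6  27. ]
strip in bot (263.1, 177.1) [531.5 206.   27. ]
strip out top (250.1, 64.6) [665.3 190.8  27. ]
strip out bot (254.8, 177.1) [533.7 216.6  27. ]
floor r strip top edge right (285.1, 64.1) [657.2 150.1  27. ]
rstrip left top (273.6, 64.1) [660.1 163.4  27. ]
fj left top (277.1, 79.1) [637.7 164.   65. ]
fj right top (289.4, 79.1) [635. 151.  65.]
fj left bot (278.1, 144.6) [569.8 177.6  65. ]
cork left top (273.6, 79.1) [638.7 167.7  64. ]
cork left bot (275.6, 144.6) [570.3 180.4  64. ]
plate white rt (228.1, 79.6) [648.3 216.   65. ]
plate white rb (233.6, 167.8) [554.8 234.2  65. ]
cork face t (234.6, 84.6) [642.1 210.5  64. ]
cork face b (238.1, 164.6) [557.3 228.3  64. ]
jaw rt (207.1, 79.6) [653.  238.2  65. ]
jaw rb (215.8, 182.1) [542.9 259.   65. ]
plate wl t (220.1, 79.6) [650.1 224.5  65. ]
plate wl b (226.6, 167.8) [556.5 242.2  65. ]
block bl (195.8, 208.3) [517.4 290.7  67. ]
tail end (367.1, 193.3) [486.6  80.6  4
[... 367 characters left out ...]
.6 -108.3
bl -40.1 113.0
strip in top 154.3 8.9
strip in bot 20.2 10.7
strip out top 154.5 21.3
strip out bot 20.5 21.5
floor r strip top edge right 154.4 -20.2
rstrip left top 154.6 -6.6
fj left top 132.6 -10.3
fj right top 132.3 -23.6
fj left bot 63.3 -9.9
cork left top 132.8 -6.5
cork left bot 63.3 -7.0
plate white rt 133.0 42.8
plate white rb 37.7 42.8
cork face t 128.0 36.2
cork face b 41.3 37.5
jaw rt 133.4 65.5
jaw rb 21.4 64.9
plate wl t 133.1 51.4
plate wl b 37.9 51.0
block bl -9.8 91.1
tail end 0.1 -121.0
housing tr 52.8 -90.2
hs br -31.0 -92.1
285 110 [604.9 162.1  65.4]
205 110 [623.6 249.3  64.1]
230 115 [612.6 223.3  64.7]
258 110 [613.9 193.4  26.1]
320 200 [498.5 143.1  77.5]
```

```bash
python3 -m pendant '[25,-1,-15,0.014,5, 30,-1,-30,0,5, 20,-1,-30,0,5, 0,0,-25,0,5, 0,0,0,0,5, 0,0,0,0,5]';  python3 - <<'E'
from h import *
s=snap('wrist','w5.png');t=sensors.sense();print(t['tool_pos'],t['tcp_rot'])
E
```

```text
time: 5.92
tool_pos: [600.9, 174.6, 175.5]
tcp_rot: [179.5, -0.3, -11.9]
ft_force: [-0.6, 0.3, 0.5]
finger_gap: 10.0
[600.32920426 174.53182259 175.20490259] [179.52302021  -0.20831396 -11.91204375]
```

View pics/w5.png

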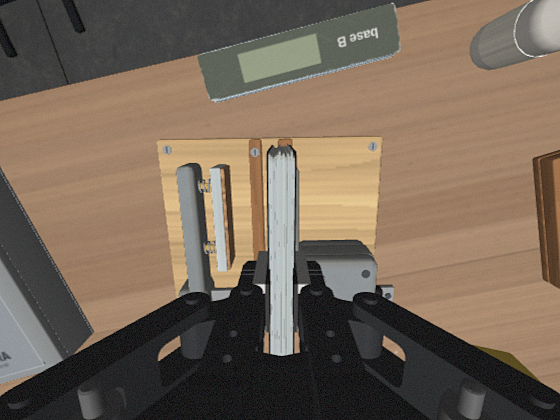

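```bash
python3 -m pendant '[-4,9,0,0.01,5, 0,0,0,0,5, 0,0,0,0,5, 0,0,0,0,5]';  python3 - <<'E'
from h import *
s=snap('wrist','w6.png');t=sensors.sense();print(t['tool_pos'],t['tcp_rot'])
f=s['frame'];cv2.imwrite('pics/c6.png',cv2.resize(f[120:280,230:330],None,fx=5,fy=3.7,interpolation=cv2.INTER_CUBIC))
E
```

```text
time: 6.3
tool_pos: [597.6, 184.3, 182.5]
tcp_rot: [179.7, -0.6, -11.3]
ft_force: [0.9, 0.9, -1.0]
finger_gap: 9.8
[597.84866355 184.38154774 182.84117971] [179.73830251  -0.67107192 -11.33108454]
```

View pics/c6.png

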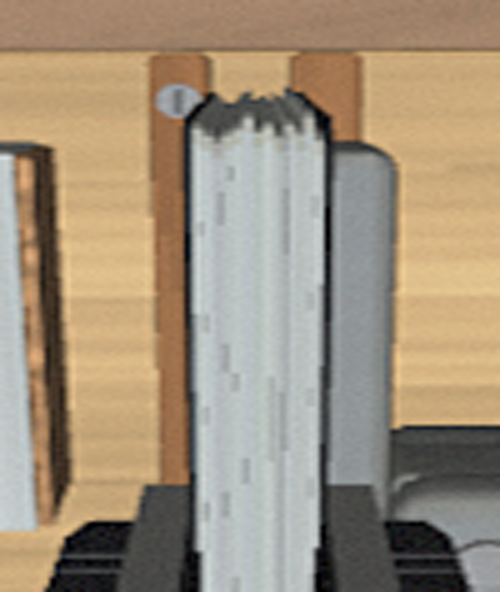

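```bash
python3 -m pendant '[-1,1,-12,0,5, 0,0,-20,0,5, 0,0,-15,0,5, 0,0,-6,0,5, 0,0,0,0,5, 0,0,0,0,5]';  python3 - <<'E'
from h import *
s=snap('wrist','w7.png');t=sensors.sense();print(t['tool_pos'],t['tcp_rot'])
f=s['frame'];cv2.imwrite('pics/c7.png',cv2.resize(f[120:280,230:330],None,fx=5,fy=3.7,interpolation=cv2.INTER_CUBIC))
E
```

```text
time: 6.85
tool_pos: [597.6, 186.8, 129.7]
tcp_rot: [179.9, -1.0, -11.2]
ft_force: [-0.7, 0.1, -0.9]
finger_gap: 9.7
[597.67070589 186.83574177 129.828827  ] [179.89181636  -1.01835444 -11.24205845]
```

View pics/c7.png

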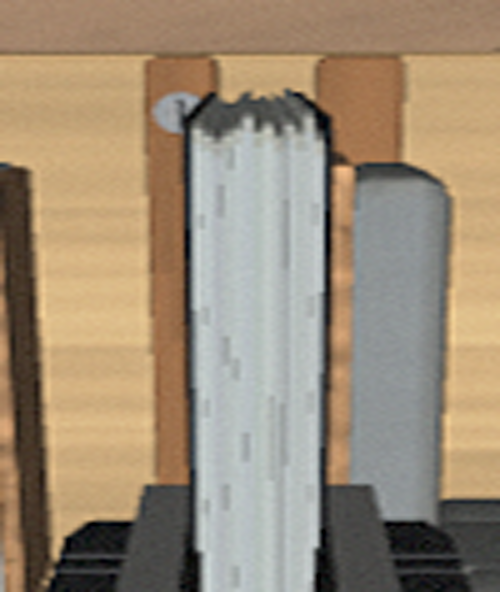

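```bash
python3 -m pendant '[-1,-2,-6,0,5, 0,0,-6,0,5, 0,0,0,0,5, 0,0,0,0,5]';  python3 - <<'E'
from h import *
s=snap('wrist','w8.png');t=sensors.sense();print(t['tool_pos'],t['tcp_rot'])
f=s['frame'];cv2.imwrite('pics/c8.png',cv2.resize(f[120:280,230:330],None,fx=5,fy=3.7,interpolation=cv2.INTER_CUBIC))
E
```

```text
time: 7.23
tool_pos: [598.1, 184.9, 119.2]
tcp_rot: [180.0, -1.2, -11.2]
ft_force: [-0.4, -0.3, -1.6]
finger_gap: 10.1
[598.01013543 184.88301297 119.13566583] [179.97477955  -1.20974592 -11.24900776]
```

View pics/c8.png

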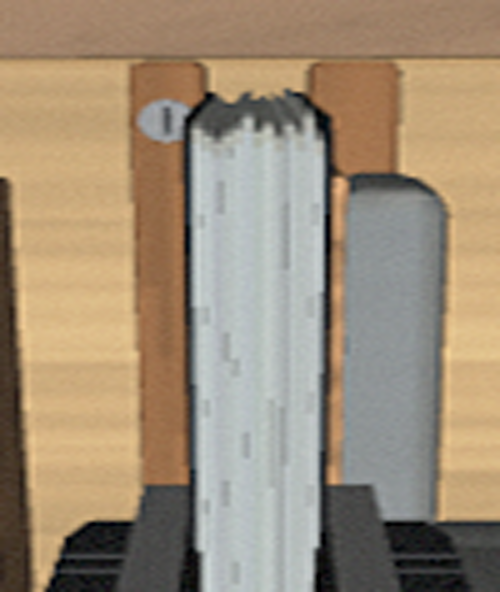

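```bash
python3 -m pendant '[-1,0,-8,0,5, 0,0,-8,0,5, 0,0,-4,0,5, 0,0,0,0,5]';  python3 - <<'E'
from h import *
s=snap('wrist','w9.png');t=sensors.sense();print(t['tool_pos'],t['tcp_rot'])
f=s['frame'];cv2.imwrite('pics/c9.png',cv2.resize(f[120:280,230:330],None,fx=5,fy=3.7,interpolation=cv2.INTER_CUBIC))
E
```

```text
time: 7.62
tool_pos: [597.5, 185.0, 98.0]
tcp_rot: [-180.0, -1.3, -11.3]
ft_force: [-0.2, -0.4, -1.3]
finger_gap: 9.7
[597.47688826 184.99943082  98.25465088] [-179.98682894   -1.29513447  -11.25372863]
```

View pics/c9.png

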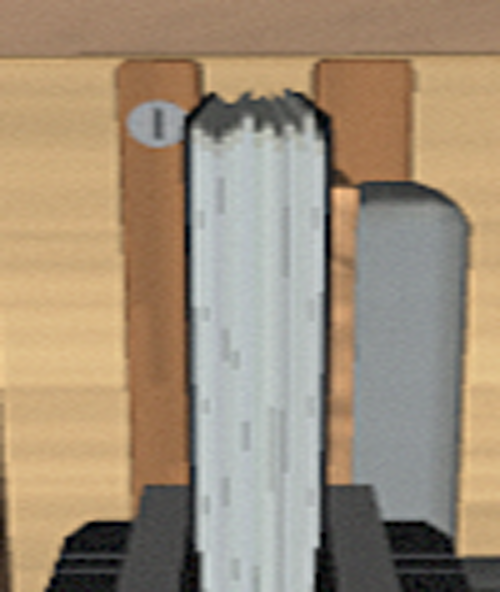

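```bash
python3 -m pendant '[-1,0,-6,0,5, 0,0,-5,0,5, 0,0,-3,0,5, 0,0,0,0,5]'; python3 -m pendant '[0,0,-3,0,5, 0,0,-2,0,5, 0,0,0,0,5]'
```

```text
time: 8.0
tool_pos: [596.5, 185.1, 82.9]
tcp_rot: [-180.0, -1.3, -11.3]
ft_force: [-0.9, 0.2, -0.0]
finger_gap: 9.7
time: 8.25
tool_pos: [596.5, 185.1, 77.3]
tcp_rot: [-180.0, -1.3, -11.3]
ft_force: [-0.1, -0.5, -0.6]
finger_gap: 9.7
```

```bash
python3 -m pendant '[0,0,-1,0,5, 0,0,0,0,5, 0,0,0,0,5]';python3 -m pendant '[0,0,-1,0,5, 0,0,0,0,5]'
```

```text
time: 8.5
tool_pos: [597.1, 185.2, 77.0]
tcp_rot: [-180.0, -1.4, -11.3]
ft_force: [-0.7, 0.3, -0.8]
finger_gap: 9.8
time: 8.67
tool_pos: [597.5, 185.2, 76.7]
tcp_rot: [-179.9, -1.4, -11.3]
ft_force: [-1.2, -0.7, -0.1]
finger_gap: 9.8
```

```bash
python3 - <<'E'
from h import *
s=snap('wrist','w10.png')
E
```

```text
(no output)
```

View pics/w10.png

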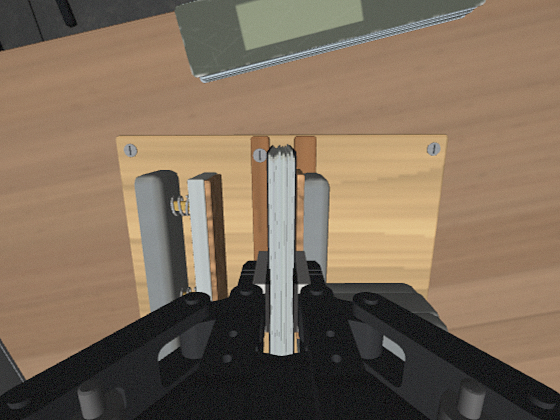

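```bash
python3 -m pendant '[0,0,-1,0,10, 0,0,0,0,24, 0,0,0,0,24, 0,0,0,0,24, 0,0,0,0,24]';python3 - <<'E'
from h import *
s=snap('wrist','w11.png')
E
```

```text
time: 9.13
tool_pos: [598.1, 185.4, 76.1]
tcp_rot: [-179.9, -1.5, -11.3]
ft_force: [-0.3, 0.1, 0.2]
finger_gap: 24.1
```

View pics/w11.png

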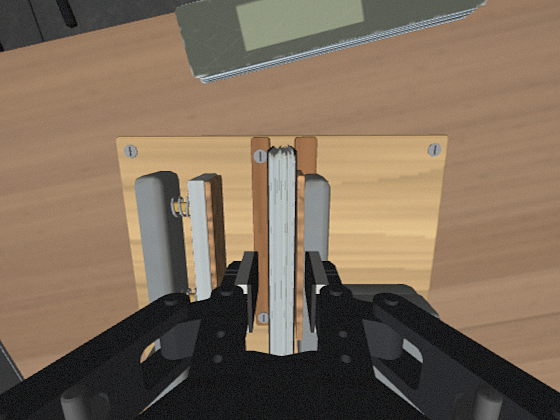

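```bash
python3 -m pendant '[0,0,6,0,24, 0,0,15,0,24, 0,0,30,0,24, 0,0,35,0,24, 0,0,30,0,40, -10,0,20,0,60, -35,0,10,0,85, -40,0,5,0,85, -40,0,0,0,85, -40,0,0,0,85, -15,0,0,0,85, 0,0,0,0,85]';python3 - <<'E'
from h import *
s=snap('wrist','w12.png');snap('top','t12.png');t=sensors.sense();print(t['tool_pos'],t['tcp_rot'],t['time'])
E
```

```text
time: 10.18
tool_pos: [409.1, 183.7, 235.8]
tcp_rot: [-179.8, -1.5, -11.4]
ft_force: [0.1, 0.4, 0.1]
finger_gap: 85.1
[411.52252013 183.67865931 235.91299138] [-179.82079761   -1.55424005  -11.39954947] 10.2833
```

View pics/w12.png

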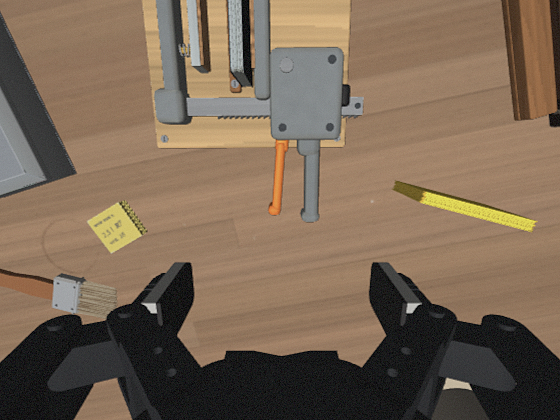

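```bash
python3 - <<'E'
from h import *
s=load('wrist');f=s['frame']
g=cv2.resize(f[90:230,240:360],None,fx=5,fy=4.2,interpolation=cv2.INTER_CUBIC)
cv2.imwrite('pics/c12.png',g)
g=cv2.resize(f[0:110,140:290],None,fx=5,fy=5,interpolation=cv2.INTER_CUBIC)
cv2.imwrite('pics/c12b.png',g)
P=pts(s)
for v in (150,165,180,195,205): print(v,[(u,*P[v,u].round().astype(int).tolist()) for u in range(266,324,4)])
E
```

```text
150 [(266, 462, 192, 0), (270, 461, 188, 0), (274, 460, 183, -1), (278, 461, 177, 61), (282, 460, 173, 60), (286, 460, 168, 59), (290, 456, 163, 0), (294, 455, 158, 0), (298, 457, 156, 57), (302, 456, 152, 65), (306, 456, 148, 64), (310, 455, 144, 65), (314, 454, 140, 64), (318, 453, 136, 62), (322, 448, 124, -1)]
165 [(266, 444, 196, -1), (270, 443, 191, 0), (274, 442, 186, 0), (278, 446, 180, 60), (282, 445, 176, 61), (286, 439, 172, 0), (290, 438, 167, 0), (294, 437, 162, 0), (298, 436, 157, -1), (302, 435, 152, 0), (306, 440, 151, 58), (310, 440, 147, 63), (314, 439, 143, 62), (318, 437, 138, 59), (322, 430, 127, 0)]
180 [(266, 425, 200, 0), (270, 425, 195, 1), (274, 431, 187, 57), (278, 430, 183, 59), (282, 429, 179, 59), (286, 420, 175, 0), (290, 420, 170, 1), (294, 419, 165, 1), (298, 417, 160, 0), (302, 416, 155, 0), (306, 424, 153, 58), (310, 424, 149, 61), (314, 423, 145, 61), (318, 422, 141, 58), (322, 411, 130, 1)]
195 [(266, 407, 204, 1), (270, 406, 199, 0), (274, 415, 190, 61), (278, 414, 186, 61), (282, 402, 184, 0), (286, 401, 179, 0), (290, 401, 174, 1), (294, 399, 169, 0), (298, 398, 164, 0), (302, 397, 159, 0), (306, 408, 156, 60), (310, 408, 152, 61), (314, 407, 148, 62), (318, 405, 143, 58), (322, 392, 134, 0)]
205 [(266, 394, 207, 1), (270, 404, 197, 56), (274, 404, 193, 61), (278, 404, 188, 62), (282, 389, 187, 0), (286, 389, 182, 1), (290, 388, 177, 1), (294, 387, 171, 1), (298, 385, 166, 1), (302, 384, 161, 0), (306, 397, 158, 60), (310, 397, 154, 62), (314, 396, 150, 62), (318, 394, 145, 56), (322, 379, 136, 0)]
```

View pics/c12.png

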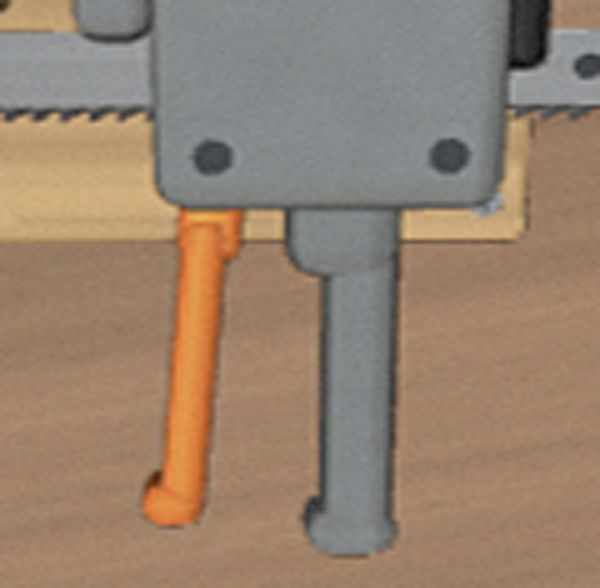

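View pics/c12b.png

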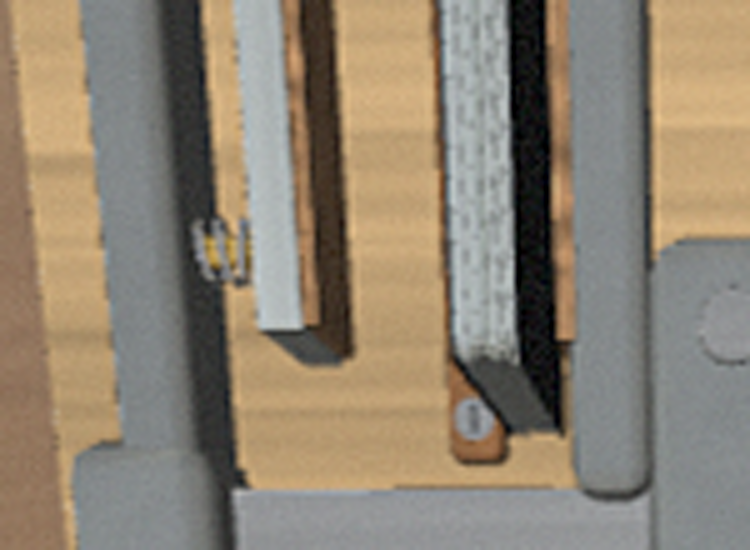

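```bash
python3 -m pendant '[-2,-10,-20,0,85, -2,-12,-35,0,85, 0,-4,-35,0,85, 0,0,-20,0,85, 0,0,-5,0,85, 0,0,0,0,85, 0,0,0,0,85]';python3 - <<'E'
from h import *
s=snap('wrist','w13.png');t=sensors.sense();print(t['tool_pos'],t['tcp_rot'],t['time'])
E
```

```text
time: 10.87
tool_pos: [415.8, 156.2, 121.0]
tcp_rot: [-179.7, -2.0, -11.5]
ft_force: [0.6, -0.7, -1.2]
finger_gap: 84.9
[416.13560584 156.34675241 121.4949229 ] [-179.63161438   -2.03564505  -11.5270666 ] 10.9167
```

View pics/w13.png

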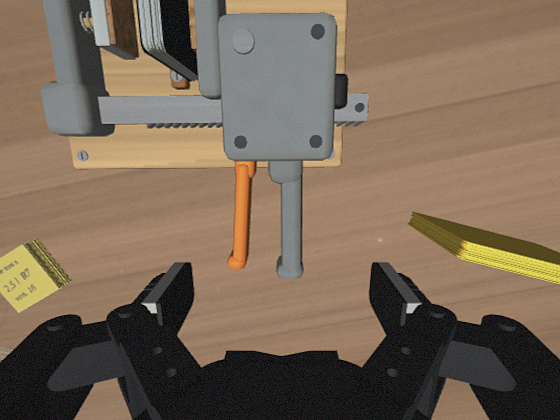

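```bash
python3 -m pendant '[-5,1,-10,0,85, -3,0,-20,0,85, 0,0,-15,0,85, 0,0,-5,0,85, 0,0,0,0,85, 0,0,0,0,85]';python3 - <<'E'
from h import *
s=snap('wrist','w14.png');t=sensors.sense();print(t['tool_pos'],t['tcp_rot'],t['time'])
E
```

```text
time: 11.42
tool_pos: [413.5, 160.0, 76.7]
tcp_rot: [-179.3, -2.7, -11.5]
ft_force: [0.6, 0.0, 0.8]
finger_gap: 84.7
[413.70896506 159.99653156  76.98292971] [-179.26555684   -2.74230848  -11.49510312] 11.4667
```

View pics/w14.png

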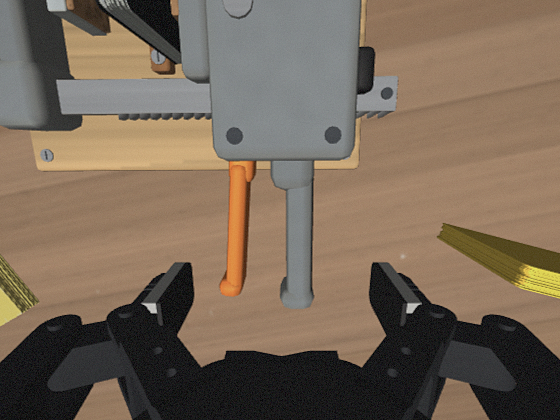

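```bash
python3 -m pendant '[-5,-2,-10,0,85, -2,0,-15,0,85, 0,0,-10,0,85, 0,0,-4,0,85, 0,0,0,0,85, 0,0,0,0,85]';python3 - <<'E'
from h import *
s=snap('wrist','w15.png');t=sensors.sense();print(t['tool_pos'],t['tcp_rot'],t['time'])
E
```

```text
time: 11.97
tool_pos: [408.5, 158.5, 39.0]
tcp_rot: [-179.1, -3.1, -11.5]
ft_force: [-0.6, -0.4, 0.2]
finger_gap: 85.0
[408.62201515 158.49444477  39.16658153] [-179.0965441    -3.08847237  -11.48937332] 12.0167
```

View pics/w15.png

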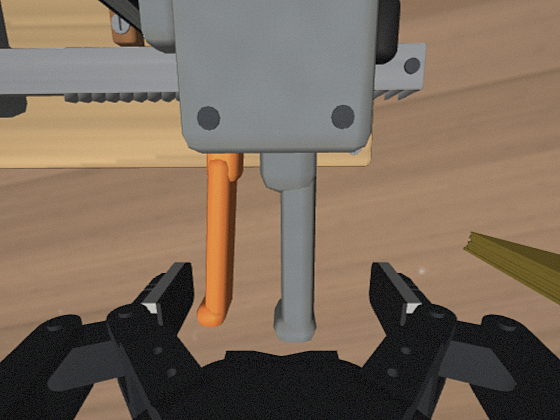

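```bash
python3 -m pendant '[0,0,-7,0,85, 0,0,-4,0,85, 0,0,0,0,85, 0,0,0,0,75]' 40; python3 - <<'E'
from h import *
s=snap('wrist','w16.png');t=sensors.sense();print(t['tool_pos'],t['ft_force'],t['finger_gap'],t['time'])
E
```

```text
time: 12.35
tool_pos: [410.0, 158.9, 28.6]
tcp_rot: [-179.0, -3.2, -11.5]
ft_force: [-0.3, 3.3, 2.4]
finger_gap: 75.8
[410.20220558 159.15040242  28.78477251] [-0.06809743  2.81058286  0.7000626 ] 74.57765782348815 12.4
```

```bash
python3 -m pendant '[0,0,0,0,28, 0,0,0,0,28, 0,0,0,0,28, 0,0,0,0,28, 0,0,0,0,28, 0,0,0,0,28, 0,0,0,0,28, 0,0,0,0,28]'; python3 - <<'E'
from h import *
s=snap('wrist','w17.png');t=sensors.sense();print(t['tool_pos'],t['ft_force'],t['finger_gap'],t['time'])
E
```

```text
time: 13.07
tool_pos: [411.5, 158.1, 31.4]
tcp_rot: [-179.2, -3.4, -11.3]
ft_force: [0.4, 2.5, -0.1]
finger_gap: 29.5
[411.50428393 158.16609971  31.44236134] [ 1.48884046  1.91644194 -0.3271616 ] 28.881023411856997 13.1167
```

View pics/w17.png

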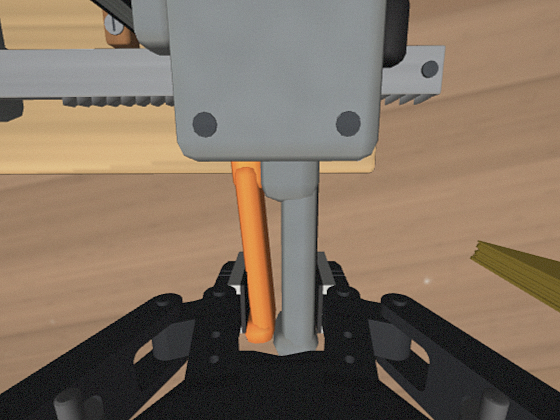

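```bash
python3 -m pendant '[0,0,0,0,20, 0,0,0,0,20, 0,0,0,0,20]' 60; python3 - <<'E'
from h import *
s=snap('wrist','w18.png');t=sensors.sense();print(t['tool_pos'],t['ft_force'],t['finger_gap'],t['time'])
g=[cv2.imread(f'pics/{n}.png')[30:120,360:460] for n in ('w16','w17','w18')]
cv2.imwrite('pics/c18.png',cv2.resize(np.hstack(g),None,fx=2.6,fy=2.6,interpolation=cv2.INTER_CUBIC))
E
```

```text
time: 13.37
tool_pos: [411.4, 158.0, 31.5]
tcp_rot: [-179.2, -3.4, -11.3]
ft_force: [1.7, 1.3, 0.9]
finger_gap: 28.7
[411.46165322 158.02642588  31.47993111] [0.41801379 0.80003361 0.94085515] 28.741306352749792 13.4167
```

View pics/c18.png

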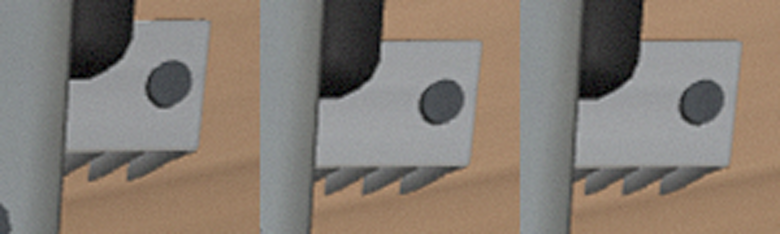

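```bash
cat >> h.py <<'E'
def tail(s):
    """hole in bar tail -> press y (and x), seen by wrist cam"""
    f=s['frame'];g=cv2.cvtColor(f,cv2.COLOR_BGR2GRAY);P=pts(s)
    m=((g<95)&(P[...,2]>35)&(P[...,2]<75)).astype(np.uint8);m[:, :300]=0;m[200:]=0
    k,L,st,ce=cv2.connectedComponentsWithStats(m)
    yaw=np.radians(-11.3);ex=np.array([np.cos(yaw),np.sin(yaw)]);ey=np.array([-ex[1],ex[0]])
    for i in range(1,k):
        if 40<st[i,4]<900 and abs(st[i,2]-st[i,3])<6:
            p=ray(s,*ce[i],P[int(ce[i][1]),int(ce[i][0])][2]); q=p[:2]-np.array([509.8,200.7])
            print('blob',ce[i].round(1),st[i,2:5],p.round(1),'press',(q@ex).round(2),(q@ey).round(2))
E
python3 -c "
from h import *
tail(load('wrist'))"
python3 -m pendant '[0,0,0,0,74, 0,0,0,0,74, 0,0,0,0,74, 0,0,0,0,74, 0,0,0,0,74, 0,0,0,0,74]'; python3 - <<'E'
from h import *
s=snap('wrist','w19.png');tail(s);t=sensors.sense();print(t['tool_pos'],t['ft_force'],t['finger_gap'],t['time'])
E
```

```text
blob [429.2  68.9] [ 17  17 220] [488.1  84.2  53.1] press 1.55 -118.45
blob [382.1  95.4] [11 15 45] [482.4 102.3  50.8] press -7.61 -101.84
time: 13.92
tool_pos: [411.4, 157.7, 30.9]
tcp_rot: [-179.2, -3.4, -11.4]
ft_force: [0.8, -0.5, 0.1]
finger_gap: 74.0
blob [426.5  68.3] [ 16  18 222] [488.3  85.   53.1] press 1.57 -117.64
[411.39680496 157.72496417  30.88974011] [ 0.40474634 -0.03507384  0.43682883] 73.94225086134601 13.9667
```

View pics/w19.png

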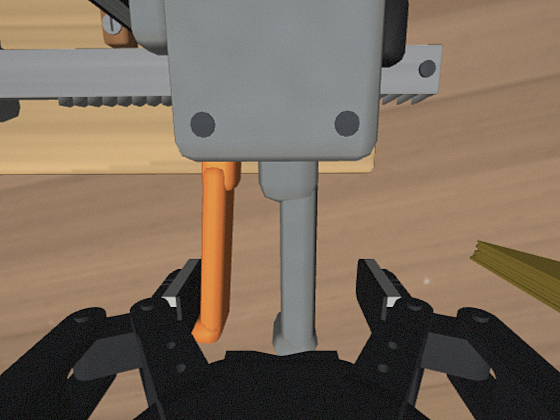

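```bash
python3 -m pendant '[0,0,0,0,20, 0,0,0,0,20, 0,0,0,0,20, 0,0,0,0,20, 0,0,0,0,20, 0,0,0,0,20, 0,0,0,0,20, 0,0,0,0,20, 0,0,0,0,20]'; python3 -c "
from h import *
s=snap('wrist','w20.png');tail(s);print(sensors.sense()['finger_gap'])"
python3 -m pendant '[0,0,0,0,78, 0,0,0,0,78, 0,0,0,0,78, 0,0,0,0,78, 0,0,0,0,78, 0,0,0,0,78]'; python3 - <<'E'
from h import *
s=snap('wrist','w21.png');tail(s);snap('top','t21.png');snap('scene','s21.png');t=sensors.sense();print(t['tool_pos'],t['ft_force'],t['finger_gap'],t['time'])
E
```

```text
time: 14.72
tool_pos: [412.5, 157.8, 33.9]
tcp_rot: [-179.2, -3.5, -11.2]
ft_force: [2.1, 0.9, 0.4]
finger_gap: 28.9
blob [441.4  73.5] [ 16  17 209] [487.   78.2  53. ] press 1.64 -124.55
blob [379.8 102.3] [11 16 45] [481.2 103.1  52.2] press -8.96 -101.35
28.13712492673958
time: 15.27
tool_pos: [411.8, 158.2, 33.4]
tcp_rot: [-179.2, -3.4, -11.3]
ft_force: [-0.2, 0.3, 0.6]
finger_gap: 78.2
blob [442.7  70.8] [ 17  17 219] [486.9  78.6  53.4] press 1.51 -124.25
[411.86800006 158.30497336  33.44503001] [ 0.82968242  0.06851586 -0.00254521] 78.01485245468923 15.4167
```

```bash
python3 -m pendant '[-1,0,-4,0,78, 0,0,0,0,20, 0,0,0,0,20, 0,0,0,0,20, 0,0,0,0,20, 0,0,0,0,20, 0,0,0,0,20, 0,0,0,0,20, 0,0,0,0,20, 0,0,0,0,20]'; python3 -c "
from h import *
s=snap('wrist','w22.png');tail(s);print(sensors.sense()['finger_gap'])"
python3 -m pendant '[0,0,0,0,78, 0,0,0,0,78, 0,0,0,0,78, 0,0,0,0,78, 0,0,0,0,78, 0,0,0,0,78]'; python3 - <<'E'
from h import *
s=snap('wrist','w23.png');tail(s);t=sensors.sense();print(t['tool_pos'],t['ft_force'],t['finger_gap'],t['time'])
E
python3 -m pendant '[0,0,-1,0,78, 0,0,0,0,20, 0,0,0,0,20, 0,0,0,0,20, 0,0,0,0,20, 0,0,0,0,20, 0,0,0,0,20, 0,0,0,0,20, 0,0,0,0,20, 0,0,0,0,20]'; python3 -c "
from h import *
s=snap('wrist','w24.png');tail(s);print(sensors.sense()['finger_gap'])"
python3 -m pendant '[0,0,0,0,78, 0,0,0,0,78, 0,0,0,0,78, 0,0,0,0,78, 0,0,0,0,78, 0,0,0,0,78]'; python3 - <<'E'
from h import *
s=snap('wrist','w25.png');tail(s);t=sensors.sense();print(t['tool_pos'],t['ft_force'],t['finger_gap'],t['time'])
E
```

```text
time: 16.25
tool_pos: [412.6, 157.8, 32.1]
tcp_rot: [-179.3, -3.6, -11.2]
ft_force: [-0.0, -1.1, 1.8]
finger_gap: 28.9
blob [459.2  72.9] [ 17  17 221] [485.8  72.7  53.4] press 1.52 -130.25
blob [381.9 101.1] [12 15 49] [481.5 102.3  50.6] press -8.43 -102.05
28.8184671695739
time: 16.8
tool_pos: [411.6, 158.2, 31.1]
tcp_rot: [-179.2, -3.5, -11.2]
ft_force: [0.5, 0.5, -0.2]
finger_gap: 78.4
blob [461.8  68.9] [ 17  17 229] [485.9  72.5  53.1] press 1.66 -130.43
[411.64706151 158.19979419  31.09793571] [ 0.3334602   0.21112998 -0.02571533] 77.99828964854291 16.85
time: 17.68
tool_pos: [412.8, 157.8, 32.7]
tcp_rot: [-179.3, -3.6, -11.1]
ft_force: [-0.1, -0.7, 0.7]
finger_gap: 29.0
blob [473.8  73.9] [ 17  17 222] [484.6  67.   53.8] press 1.48 -136.0
28.51640476621169
time: 18.23
tool_pos: [412.3, 158.3, 32.1]
tcp_rot: [-179.3, -3.5, -11.2]
ft_force: [-0.4, 0.6, 0.4]
finger_gap: 78.0
blob [475.8  71.9] [ 17  17 228] [484.7  66.9  53.3] press 1.56 -136.17
[412.33914485 158.25873968  32.13376483] [ 0.46755033 -0.05626738  1.06262235] 77.88591817910648 18.2833
```

View pics/w25.png

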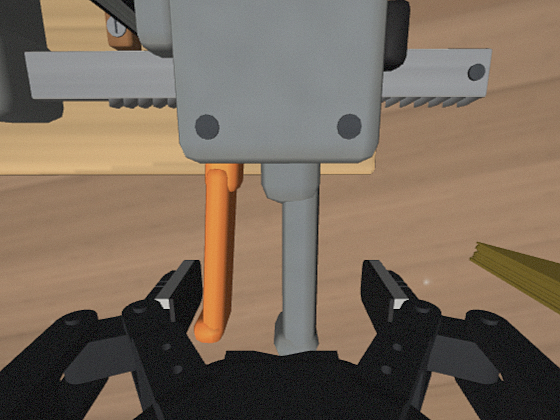

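```bash
python3 -m pendant '[0,0,-2,0,78, 0,0,0,0,20, 0,0,0,0,20, 0,0,0,0,20, 0,0,0,0,20, 0,0,0,0,20, 0,0,0,0,20, 0,0,0,0,20, 0,0,0,0,20, 0,0,0,0,20]'; python3 -c "
from h import *
s=snap('wrist','w26.png');tail(s);print(sensors.sense()['finger_gap'])
s=snap('top','t26.png');f=s['frame']
cv2.imwrite('pics/c26.png',cv2.resize(f[135:220,180:260],None,fx=7,fy=7,interpolation=cv2.INTER_CUBIC))
s=snap('scene','s26.png');f=s['frame']
cv2.imwrite('pics/c26s.png',cv2.resize(f[180:260,165:275],None,fx=7,fy=7,interpolation=cv2.INTER_CUBIC))
"
```

```text
time: 19.12
tool_pos: [413.5, 157.6, 32.6]
tcp_rot: [-179.4, -3.6, -11.1]
ft_force: [-1.4, -0.5, 1.1]
finger_gap: 28.5
blob [489.1  76. ] [ 17  17 221] [483.6  60.5  52.6] press 1.75 -142.61
29.013713514183838
```

View pics/c26.png

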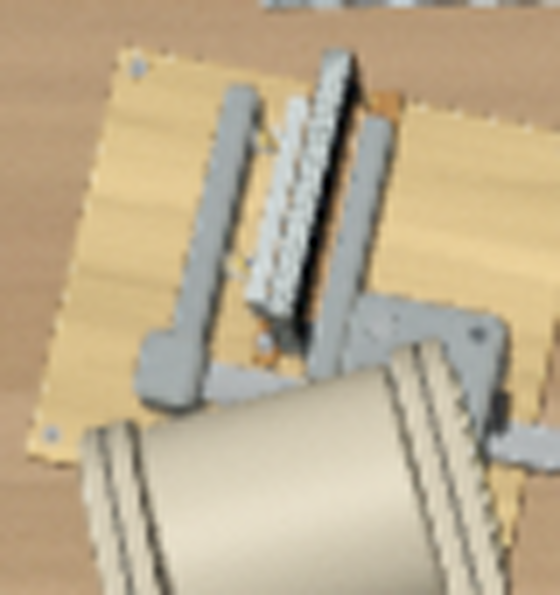

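View pics/c26s.png

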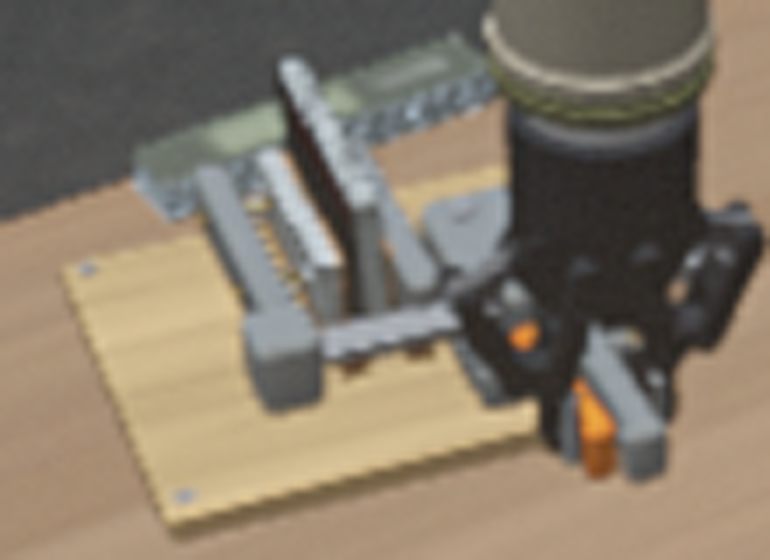

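```bash
python3 -m pendant '[0,0,0,0,80, 0,0,0,0,80, 0,0,0,0,80, 0,0,0,0,80, 0,0,0,0,80, 0,0,0,0,80]';python3 -m pendant '[0,0,6,0,82, 0,0,20,0,82, 0,0,30,0,82, 0,0,40,0,82, 0,0,40,0,82, 0,0,40,0,82, 25,8,20,0,82, 35,8,10,0,82, 25,5,5,0,82, 10,0,0,0,82, 0,0,0,0,82, 0,0,0,0,82]'
python3 - <<'E'
from h import *
s=snap('wrist','w27.png');f=s['frame']
g=cv2.resize(f[40:190,160:320],None,fx=5,fy=4,interpolation=cv2.INTER_CUBIC)
cv2.imwrite('pics/c27.png',g)
E
```

```text
time: 19.77
tool_pos: [413.2, 158.1, 32.1]
tcp_rot: [-179.3, -3.6, -11.1]
ft_force: [-0.8, -0.6, 0.6]
finger_gap: 79.8
time: 20.77
tool_pos: [506.9, 176.6, 261.8]
tcp_rot: [-179.4, -3.8, -11.2]
ft_force: [0.0, -0.3, -0.3]
finger_gap: 82.2
```

View pics/w27.png

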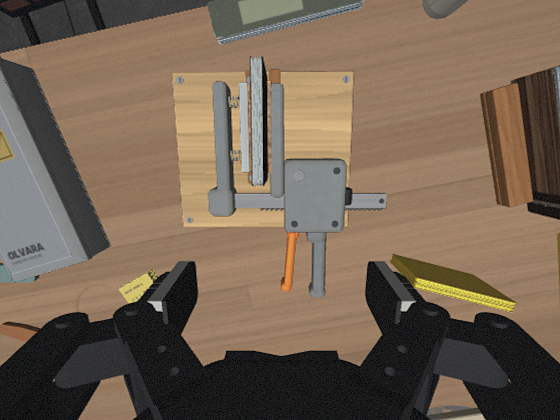

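View pics/c27.png

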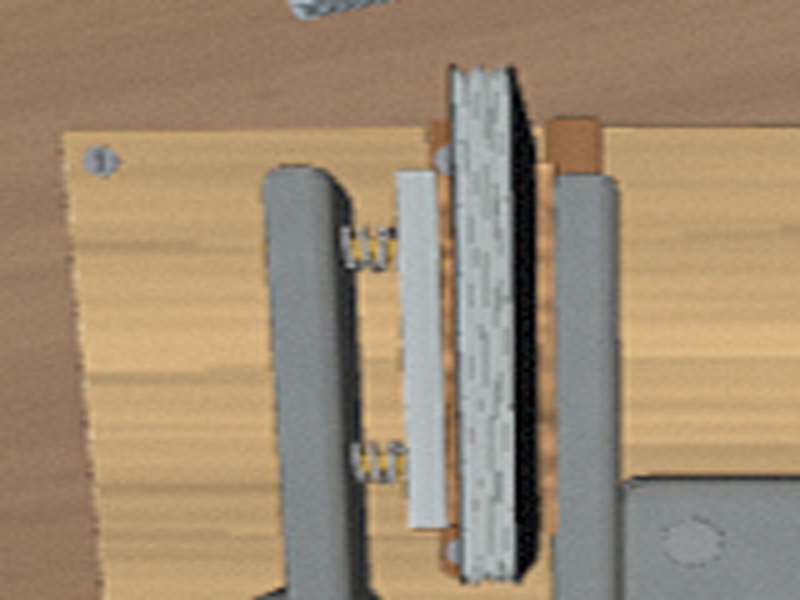

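```bash
python3 - <<'E'
from h import *
s=load('wrist')
yaw=np.radians(-11.3);ex=np.array([np.cos(yaw),np.sin(yaw)]);ey=np.array([-ex[1],ex[0]])
for n,x,y,z in [('jaw l',264,200,65),('jaw r',328,200,65),('jaw r b',340,460,65),('pl l',398,200,65),('pl r',438,200,65),('pl l b',408,500,65),('pl r b',446,500,65),('bk l',454,200,101),('bk r',516,200,101),('bk l b',461,500,101),('bk r b',516,500,101),('bk end t',485,68,101),('bk end b',490,578,101),('fj r',616,200,65),('fj l',556,200,65),('strip end',575,120,27)]:
    p=ray(s,160+x/5-.4,40+y/4-.4,z);q=p[:2]-np.array([509.8,200.7]);print(n,(q@ex).round(1),(q@ey).round(1))
E
```

```text
jaw l 125.3 52.2
jaw r 125.3 38.3
jaw r b 56.3 38.2
pl l 125.3 23.1
pl r 125.3 14.5
pl l b 45.2 23.1
pl r b 45.2 14.4
bk l 118.5 7.2
bk r 118.5 -4.9
bk l b 46.8 7.2
bk r b 46.8 -4.1
bk end t 147.9 0.7
bk end b 27.0 1.5
fj r 125.3 -24.0
fj l 125.3 -11.1
strip end 154.8 -14.1
```

```bash
python3 -m pendant '[-25,-5,0,0,84, -38,-8,-10,0,84, -25,-5,-30,0,84, -6,0,-40,0,84, 0,0,-35,0,84, 0,0,-10,0,84, 0,0,0,0,84, 0,0,0,0,84]'
```

```text
time: 21.48
tool_pos: [401.0, 156.1, 130.1]
tcp_rot: [-179.5, -3.6, -11.2]
ft_force: [0.9, -0.1, 0.5]
finger_gap: 84.0
```

```bash
python3 -m pendant '[4,1,-15,0,84, 2,0,-25,0,84, 0,0,-20,0,84, 0,0,-6,0,84, 0,0,0,0,84, 0,0,0,0,84]'
```

```text
time: 21.98
tool_pos: [416.1, 159.4, 75.5]
tcp_rot: [-179.1, -4.4, -11.2]
ft_force: [0.1, 0.2, -0.1]
finger_gap: 84.2
```

```bash
python3 -m pendant '[-5,-1,-10,0,84, -3,0,-15,0,84, 0,0,-12,0,84, 0,0,-3,0,84, 0,0,0,0,84, 0,0,0,0,84]'; python3 -c "
from h import *
s=snap('wrist','w28.png');tail(s);print(sensors.sense()['tool_pos'])"
```

```text
time: 22.48
tool_pos: [412.9, 159.8, 41.6]
tcp_rot: [-178.8, -5.0, -11.3]
ft_force: [0.2, -0.1, 0.2]
finger_gap: 83.9
blob [475.7  78.2] [ 16  16 190] [483.7  61.5  53.2] press 1.64 -141.67
[413.16210697 159.9099672   41.88077783]
```

View pics/w28.png

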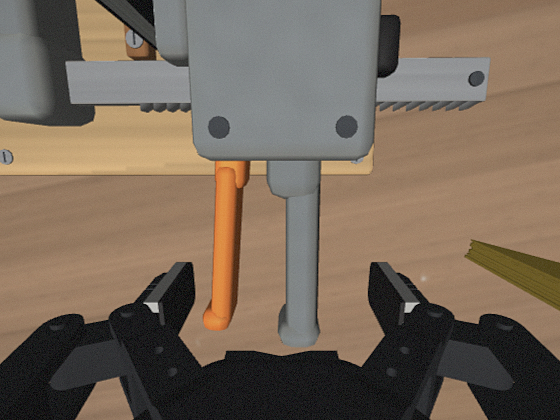

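```bash
python3 -m pendant '[-2,-1,-7,0,82, 0,0,-5,0,78, 0,0,0,0,78]'; python3 -m pendant '[0,0,0,0,20, 0,0,0,0,20, 0,0,0,0,20, 0,0,0,0,20, 0,0,0,0,20, 0,0,0,0,20, 0,0,0,0,20, 0,0,0,0,20, 0,0,0,0,20]'; python3 -c "
from h import *
s=snap('wrist','w29.png');tail(s);print(sensors.sense()['finger_gap'])
s=snap('top','t29.png');f=s['frame']
cv2.imwrite('pics/c29.png',cv2.resize(f[135:220,180:260],None,fx=7,fy=7,interpolation=cv2.INTER_CUBIC))
s=snap('scene','s29.png');f=s['frame']
cv2.imwrite('pics/c29s.png',cv2.resize(f[180:260,165:275],None,fx=7,fy=7,interpolation=cv2.INTER_CUBIC))
"
```

```text
time: 22.78
tool_pos: [412.7, 159.3, 31.1]
tcp_rot: [-178.7, -5.3, -11.3]
ft_force: [-0.3, 1.0, -1.2]
finger_gap: 77.9
time: 23.53
tool_pos: [413.4, 157.7, 33.7]
tcp_rot: [-179.0, -5.3, -11.1]
ft_force: [-0.8, 0.4, 0.1]
finger_gap: 28.8
blob [499.   76.1] [ 17  17 211] [482.5  54.2  52.1] press 1.95 -148.98
blob [379.  102.4] [12  9 41] [481.9 102.7  52. ] press -8.19 -101.55
28.611402009324113
```

View pics/c29.png

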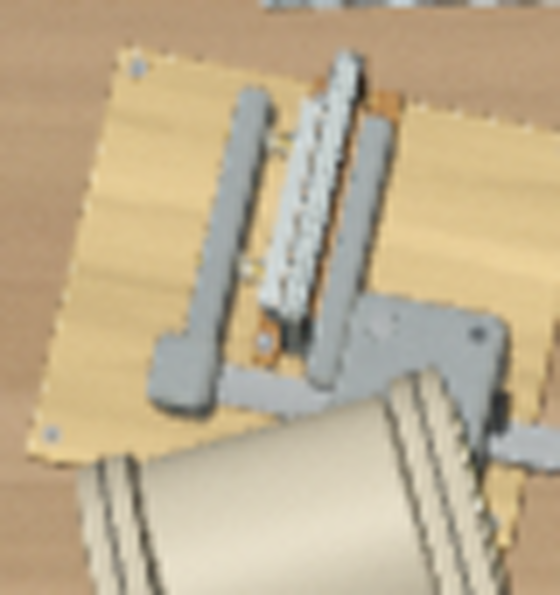

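View pics/c29s.png

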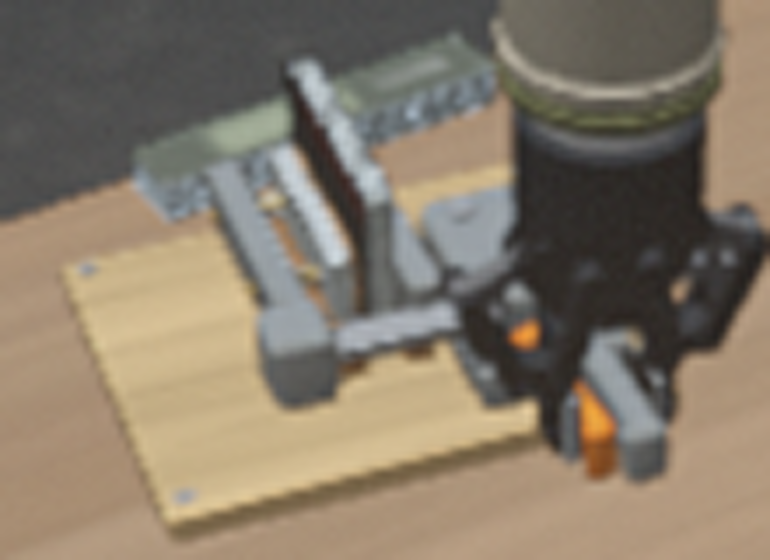

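View pics/w29.png

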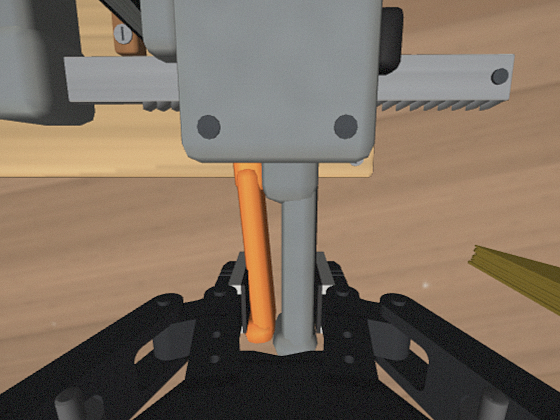

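```bash
python3 -m pendant '[0,0,0,0,80, 0,0,0,0,80, 0,0,0,0,80, 0,0,0,0,80, 0,0,0,0,80, 0,0,0,0,80]';python3 -m pendant '[0,0,6,0,82, 0,0,20,0,82, 0,0,30,0,82, 0,0,40,0,82, 0,0,30,0,82, 10,3,20,0,82, 35,8,10,0,82, 40,8,0,0,82, 30,5,0,0,82, 10,0,0,0,82, 0,0,0,0,82, 0,0,0,0,82]'
python3 - <<'E'
from h import *
s=snap('wrist','w30.png');f=s['frame']
g=cv2.resize(f[40:190,160:320],None,fx=5,fy=4,interpolation=cv2.INTER_CUBIC)
cv2.imwrite('pics/c30.png',g)
E
```

```text
time: 24.18
tool_pos: [413.5, 158.6, 33.7]
tcp_rot: [-178.8, -5.3, -11.2]
ft_force: [0.4, 0.0, -0.3]
finger_gap: 80.0
time: 25.18
tool_pos: [540.8, 180.9, 204.4]
tcp_rot: [-178.9, -5.5, -11.3]
ft_force: [-0.2, -0.6, 0.6]
finger_gap: 82.1
```

View pics/c30.png

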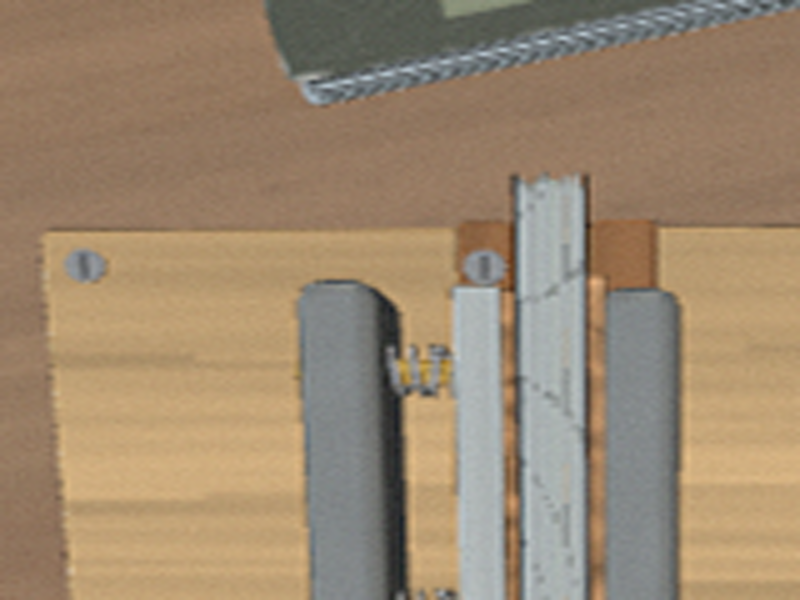

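```bash
python3 - <<'E'
from h import *
s=load('wrist')
yaw=np.radians(-11.3);ex=np.array([np.cos(yaw),np.sin(yaw)]);ey=np.array([-ex[1],ex[0]])
for n,x,y,z in [('jaw l',303,400,65),('jaw r',376,400,65),('pl l',457,400,65),('pl r',502,400,65),('bk l',518,400,101),('bk r',587,400,101),('fj r',678,400,65),('fj l',606,400,65),('bk end t',550,178,101)]:
    p=ray(s,160+x/5-.4,40+y/4-.4,z);q=p[:2]-np.array([509.8,200.7]);print(n,(q@ex).round(1),(q@ey).round(1))
f=s['frame'];cv2.imwrite('pics/c30b.png',cv2.resize(f[90:270,215:305],None,fx=8,fy=3.3,interpolation=cv2.INTER_CUBIC))
E
```

```text
jaw l 107.3 46.4
jaw r 107.3 32.6
pl l 107.3 17.3
pl r 107.3 8.9
bk l 105.0 3.1
bk r 105.0 -8.2
fj r 107.4 -24.1
fj l 107.3 -10.7
bk end t 147.9 -2.3
```

View pics/c30b.png

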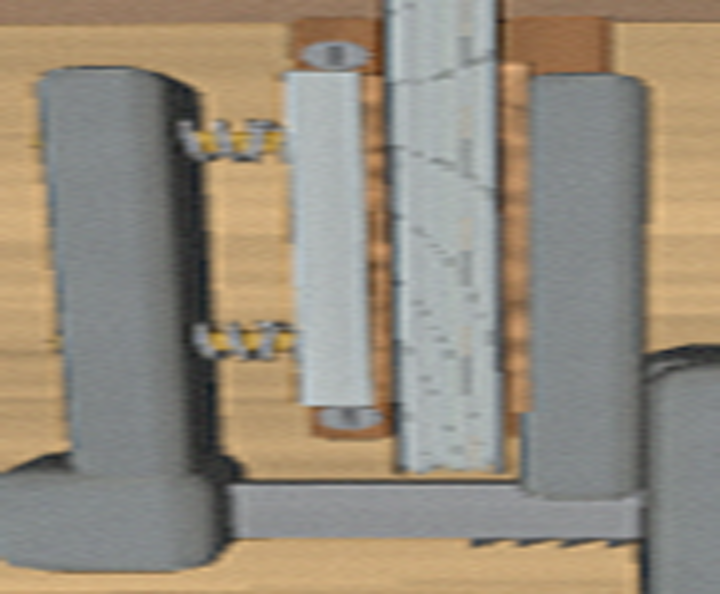

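```bash
python3 -m pendant '[-25,-5,0,0,84, -38,-8,0,0,84, -38,-6,0,0,84, -22,-3,-20,0,84, -5,0,-30,0,84, 0,0,-25,0,84, 0,0,-8,0,84, 0,0,0,0,84, 0,0,0,0,84]'
```

```text
time: 25.98
tool_pos: [398.7, 156.3, 116.9]
tcp_rot: [-179.0, -5.4, -11.2]
ft_force: [0.0, 0.4, -0.2]
finger_gap: 83.7
```

```bash
python3 -m pendant '[6,1,-12,0,84, 4,0,-20,0,84, 0,0,-12,0,84, 0,0,-4,0,84, 0,0,0,0,84, 0,0,0,0,84]'
```

```text
time: 26.48
tool_pos: [415.3, 158.9, 77.1]
tcp_rot: [-178.7, -6.0, -11.2]
ft_force: [0.2, -0.5, 0.6]
finger_gap: 84.0
```

```bash
python3 -m pendant '[-5,-1,-10,0,84, -3,0,-15,0,84, 0,0,-12,0,84, 0,0,-3,0,84, 0,0,0,0,84, 0,0,0,0,84]'; python3 -c "
from h import *
s=snap('wrist','w31.png');tail(s);print(sensors.sense()['tool_pos'])"
```

```text
time: 26.98
tool_pos: [409.9, 158.8, 40.4]
tcp_rot: [-178.5, -6.4, -11.3]
ft_force: [-0.1, 0.1, 1.0]
finger_gap: 83.6
blob [486.1  70.9] [ 16  15 190] [482.6  55.4  52.8] press 1.76 -147.8
blob [372.5  98.2] [11 12 48] [481.4 103.3  50.8] press -8.76 -101.05
[410.06569561 158.86952439  40.56163735]
```

View pics/w31.png

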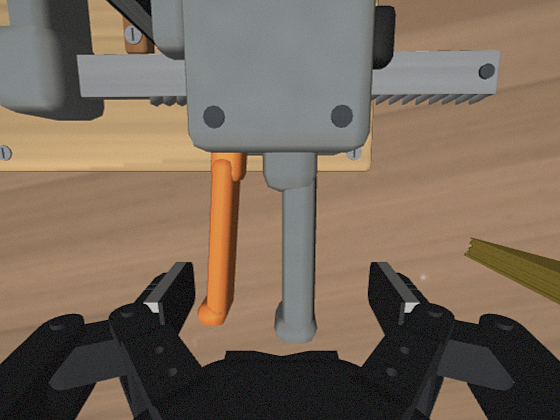

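```bash
python3 -m pendant '[1,0,-6,0,82, 0,0,-4,0,78, 0,0,0,0,78]'; python3 -m pendant '[0,0,0,0,20, 0,0,0,0,20, 0,0,0,0,20, 0,0,0,0,20, 0,0,0,0,20, 0,0,0,0,20, 0,0,0,0,20, 0,0,0,0,20, 0,0,0,0,20]'; python3 -c "
from h import *
s=snap('wrist','w32.png');tail(s);t=sensors.sense();print(t['finger_gap'],t['ft_force'])
s=snap('top','t32.png');f=s['frame']
cv2.imwrite('pics/c32.png',cv2.resize(f[135:220,180:260],None,fx=7,fy=7,interpolation=cv2.INTER_CUBIC))
s=snap('scene','s32.png');f=s['frame']
cv2.imwrite('pics/c32s.png',cv2.resize(f[180:260,165:275],None,fx=7,fy=7,interpolation=cv2.INTER_CUBIC))
"
```

```text
time: 27.28
tool_pos: [412.8, 159.4, 31.9]
tcp_rot: [-178.4, -6.6, -11.3]
ft_force: [0.4, 0.7, -0.1]
finger_gap: 78.5
time: 28.03
tool_pos: [414.1, 157.7, 35.1]
tcp_rot: [-178.6, -6.7, -11.1]
ft_force: [-0.5, 0.1, -0.1]
finger_gap: 28.8
blob [507.9  79. ] [ 17  16 203] [481.2  50.   54. ] press 1.48 -153.37
blob [376.  105.3] [11 11 48] [481.6 103.2  52.1] press -8.53 -101.11
29.01064394884475 [ 0.91384208 -0.30527007  0.94431976]
```

View pics/c32.png

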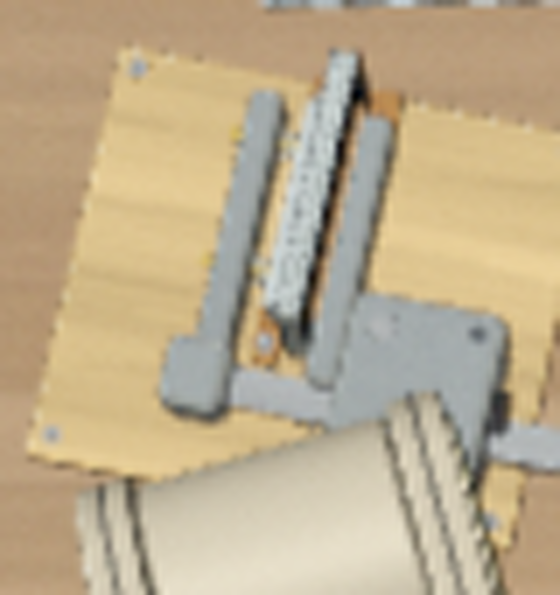

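View pics/c32s.png

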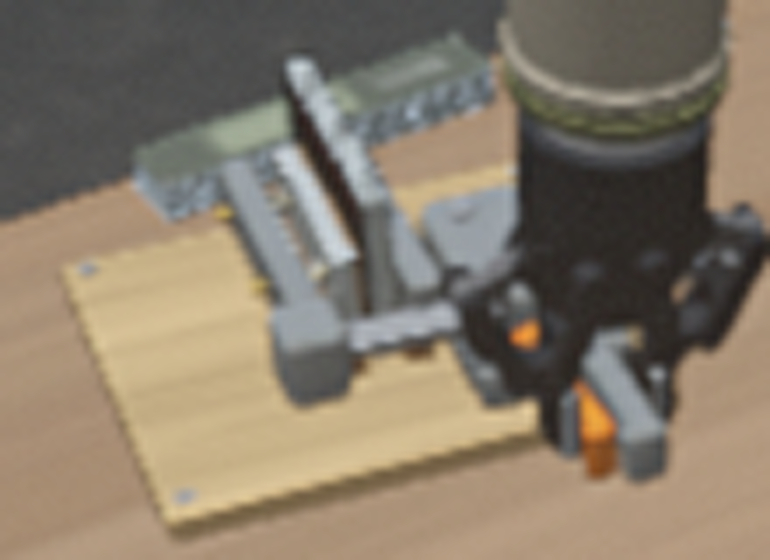

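View pics/w32.png

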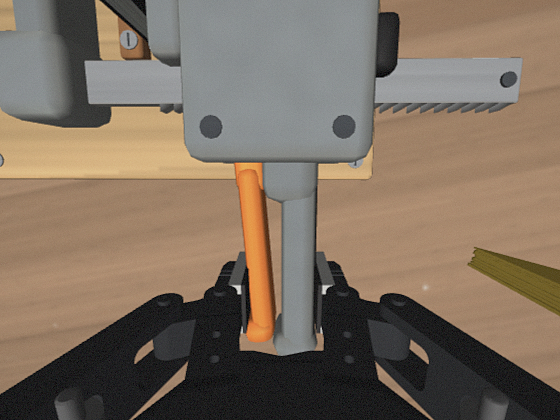

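```bash
python3 -m pendant '[0,0,0,0,20, 0,0,0,0,20]'; python3 - <<'E'
from h import *
s=snap('top','t33.png')
o=np.array([509.8,200.7]);yaw=np.radians(-11.3);ex=np.array([np.cos(yaw),np.sin(yaw)]);ey=np.array([-ex[1],ex[0]])
V=s['view']
def strip(fr):  # rectify plane z=65: rows x 60..125 , cols y 80..-30, 0.25mm
    X,Y=np.meshgrid(np.arange(60,126,1.),np.arange(80,-30,-.5),indexing='ij')
    W=o+X[...,None]*ex+Y[...,None]*ey
    p=np.concatenate([W,np.full(X.shape+(1,),65.),np.ones(X.shape+(1,))],-1)@V.T
    return cv2.remap(fr,(s['fx']*p[...,0]/p[...,2]+s['cx']).astype(np.float32),(s['fy']*p[...,1]/p[...,2]+s['cy']).astype(np.float32),cv2.INTER_CUBIC)
ims=[strip(cv2.imread(f'pics/{n}.png')) for n in ('t12','t26','t29','t33')]
cv2.imwrite('pics/c33.png',cv2.resize(np.vstack(ims),None,fx=3.4,fy=2.2))
t=sensors.sense();print(t['time'],t['finger_gap'],t['ft_force'])
E
```

```text
time: 28.35
tool_pos: [414.1, 157.7, 35.1]
tcp_rot: [-178.7, -6.7, -11.1]
ft_force: [-0.6, 0.2, 0.3]
finger_gap: 28.7
28.4 28.653171174826305 [-0.29558239  0.10631719 -0.04790353]
```

View pics/c33.png

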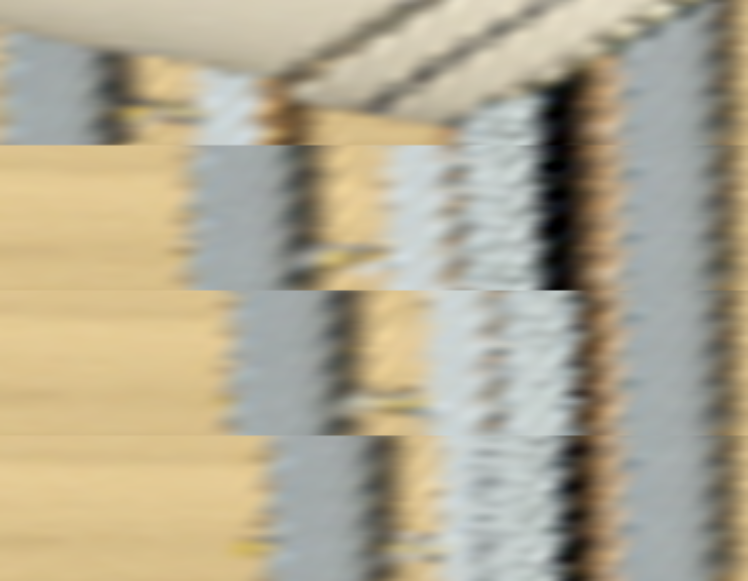

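```bash
python3 -c "
from bench import job
print(job.hand_in())"
```

```text
the job is handed in; nothing more can be done
None
```

I took the dark booklet out of the stand, set it on its long edge in the press's groove, and let go of it. I then pumped the orange trigger through 7 full squeezes and handed the job in at 28.4 s, still holding the last squeeze at 60 N grip.

- **Booklet:** The last position check was just after the 6th squeeze. It was then about 1 mm off the groove's middle along its length and 2.5 mm off across it, square between the jaws.
- **Plate pressure:** The top view before and after the last squeeze shows the springs pressed in about 4 mm, against the target of roughly 4.3 mm. The plate was still uncompressed after the 6th squeeze, so I needed one squeeze more than my first estimate of 6.
- **Trigger hold:** The fingers stayed at a 28.7 mm opening, which is where the trigger's stop has been on every squeeze. The wrist sensor reads near zero because the squeeze acts between the two fingers. I therefore did not measure the force on the trigger directly.
- **Measurement spread:** The bar-tail readings varied by 1 to 2 mm, giving 5.6 mm for the last squeeze against about 6 mm expected. My estimate for the plate is still well inside the 2 to 8.5 mm window.
- **Other items:** I saw no sign that the other booklets, the note block or the glue bottle moved, though I did not measure their positions at the end.

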